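# Load the curing flask and lock it again

## Task

Load the curing flask with every plaster cast that stands at the front right of the bench: slide its safety catch fully back towards the front, swing the lock bar all the way off the lid, lift the lid off by its knob and lay it flat on the rubber mat, then lay all the casts flat and right way up on the flask's floor, side by side. Close up again: lid properly seated on the flask, lock bar swung fully home across it, and the catch pushed fully home. Leave the separator jar and the dropper bottle where they stand.

Things in the scene. Friction and masses are not known exactly. Their poses are not given: they have to be found in the camera images.
- vessel: Curing flask, an open shallow aluminium vessel fixed to the bench, with a grey latch console in front (x -180 to -66, y 38 to 110, up to z 46 mm in this frame). Outside 132 (x) x 260 (y) x 50 mm high, walls and floor 5 mm, inside 122 x 250 mm. Origin: centre of its underside; x axis away from the robot (yaw within 0.15 rad), y along its long side, z up.
- vessel_floor (a point): Centre of the flask's inside floor (its upper face, 5 mm above the underside); axes as vessel. The floor takes three casts in a row, at y = -82, 0 and +82 mm. With the lid seated, the lid knob's centre stands 74 mm straight above this point.
- catch (a joint): Safety catch: dark steel block 22 x 20 x 23 mm on the console, sliding along the flask's x axis. 0 m = home: beside the lock bar's short tail, it keeps the bar from turning. 0.030 m = fully back, moved along the flask's -x towards the robot; the bar is free from about 0.024, and needs the catch back while it swings either way. About 1.5 N of friction; stays where left.
- catch_knob (a point): Centre of the catch's round black knob: 18 mm diameter, 20 mm high, on a 10 mm stem 18 mm high above the block; about 97 mm above the bench. Moves with the catch.
- lock_bar (a joint): Lock bar, steel, 22 mm wide, 10 thick, underside 58.5 mm above the bench, on an upright pivot. 0 rad = home: along the flask's +x across the lid, 2.5 mm above it, holding it down. Opens counter-clockwise seen from above (far end to the flask's +y); off the lid from 1.4 rad, stop at 1.75. 170 mm long from the pivot, tail 44 mm the other way. Friction 0.15 N m; stays where left.
- bar_handle (a point): Centre of the lock bar's round black upright handle: 20 mm diameter, 24 mm high, on a 12 mm stem 17 mm high above the bar, 115 mm from the pivot axis; 96 mm above the bench. Moves with the bar.
- bar_pivot (a point): Point on the lock bar's pivot axis, at the height of its handle's centre. In the flask's frame at x = -90, y = 85 mm.
- lid_knob (a point): Centre of the knob of the loose lid (0.25 to 0.5 kg); x across, y along the lid, z up. Knob: black block 26 (x) x 40 (y) x 22 mm high on a neck 12 mm high; grasp across its 26 mm from above. Plate 138 x 266 x 6 mm, its top 23 mm below this point; under it a step 110 x 238 x 6 mm enters the flask with 6 mm play all round. Step's underside 35 mm below this point.
- mat: Dark rubber mat 150 (x) x 280 (y) x 2 mm fixed to the bench right of the flask, for laying the lid on with its long side along the mat's y. Origin: centre of its underside.
- cast_a_center (a point): Plaster cast of a jaw, 75 g, may be absent (2 or 3 of the three are there): base block 51 (x) x 66 (y) x 16 mm, with teeth to 31 mm above its underside that offer no grip. This point: centre of the base block, 8 mm above its underside; x across (the 51 mm), y along, z up. Grasp the base across x, down at the surface.
- cast_b_center (a point): Plaster cast of a jaw, 75 g, may be absent (2 or 3 of the three are there): base block 51 (x) x 66 (y) x 16 mm, with teeth to 31 mm above its underside that offer no grip. This point: centre of the base block, 8 mm above its underside; x across (the 51 mm), y along, z up. Grasp the base across x, down at the surface.
- cast_c_center (a point): Plaster cast of a jaw, 75 g, may be absent (2 or 3 of the three are there): base block 51 (x) x 66 (y) x 16 mm, with teeth to 31 mm above its underside that offer no grip. This point: centre of the base block, 8 mm above its underside; x across (the 51 mm), y along, z up. Grasp the base across x, down at the surface.
- separator_jar: Small white jar, 37 mm diameter, 50 mm high, a bystander right of the flask's front. Origin: centre of its underside.
- dropper: White dropper bottle, 33 mm diameter, 80 mm high, a bystander beyond the mat's right end. Origin: centre of its underside.
Mind the look-alikes: they are no part of the job. Leave any turquoise look-alike of the part that bears cast_b_center alone.

How it is judged (in metres and radians):
On the way, in this order (a step that is already met when the one before it is completed fails the run):
1. safety catch slid back (value of joint catch above 0.024 m), for 0.2 s.
2. lock bar swung off the lid (value of joint lock_bar above 1.4 rad), for 0.2 s.
3. lid lying flat on the mat (x of lid_knob in the frame of mat between -0.045 and 0.045 m and y of lid_knob in the frame of mat between -0.06 and 0.06 m and z of lid_knob in the frame of mat below 0.041 m and angle between lid_knob's own z axis and vertical below 0.05 rad), for 0.3 s.
4. all casts flat on the flask's floor (x of cast_a_center in the frame of vessel_floor between -0.05 and 0.05 m and y of cast_a_center in the frame of vessel_floor between -0.11 and 0.11 m and z of each of cast_a_center, cast_b_center, cast_c_center in the frame of vessel_floor below 0.016 m and angle between each of cast_a_center, cast_b_center, cast_c_center's own z axis and vertical below 0.15 rad and x of cast_b_center in the frame of vessel_floor between -0.05 and 0.05 m and y of cast_b_center in the frame of vessel_floor between -0.11 and 0.11 m and x of cast_c_center in the frame of vessel_floor between -0.05 and 0.05 m and y of cast_c_center in the frame of vessel_floor between -0.11 and 0.11 m), for 0.3 s.
5. lid seated on the flask with the casts in it (all of step 4 and x of lid_knob in the frame of vessel_floor between -0.009 and 0.009 m and y of lid_knob in the frame of vessel_floor between -0.009 and 0.009 m and z of lid_knob in the frame of vessel_floor below 0.077 m and angle between lid_knob's own z axis and vertical below 0.03 rad), for 0.3 s.
6. lock bar home across the lid (x of lid_knob in the frame of vessel_floor between -0.009 and 0.009 m and y of lid_knob in the frame of vessel_floor between -0.009 and 0.009 m and z of lid_knob in the frame of vessel_floor below 0.077 m and angle between lid_knob's own z axis and vertical below 0.03 rad and value of joint lock_bar below 0.06 rad), for 0.2 s.
At the end, for the whole second after the job is handed in: Every cast present lies flat, right way up on the flask's floor (base centre under 16 mm above it, tilt under 0.15 rad); lid seated (knob within 9 mm of the flask's centre each way, at most 77 mm above its floor, tilt under 0.03 rad); lock bar under 0.06 rad; catch under 6 mm (all of step 4 and all of step 6 and value of joint catch below 0.006 m); the robot touches nothing.
It fails at once if a bystander (separator jar or dropper bottle) moved more than 4 cm (distance of any of separator_jar, dropper from where it was at the start of the episode above 0.04 m).
Of cast_a, cast_b, cast_c only 2 to 3 are there at a start; the rules pass over those that are not, and their reading is None.
At some moment in a run one of cast_a, cast_b, cast_c may be knocked a few centimetres aside while the robot is not near it.
Once in a run the grip may slacken for a moment while it holds something.
It also fails if it takes over 210 s, if anything falls off the work surface, if the arm or the gripper's body presses on something with over 40 N, if the wrist force passes 120 N, or if a joint passes its speed limit or range.

## Robot

A 7-joint arm with a two-finger parallel gripper is mounted at the origin on a cart in front of the work surface, level with it; the furniture and walls round the work are solid. World frame = base frame: x ahead of the robot, y to its left, z up, the work surface at z = 0. Lengths are in m, angles in degrees, forces in N, time in s.
With the tool pointing down it reaches from about 0.4 to 0.85 m from the base axis. Payload 10.4 kg.
Tool frame: the origin (TCP) lies on the front face of the gripper's body, between the roots of the fingers; the fingertips stand 70 mm ahead of it and the grasp point (between the pads) lies 51 mm ahead of it; z points along the fingers, y is the line along which they close (so a half turn about z gives the same grasp; the last joint's range is limited). The gripper opens to 87 mm and grips with 3 to 60 N. Pads are 19 mm wide; open, the fingers measure 117 mm over their backs; the gripper's body (75 mm by 190 mm) begins 51 mm behind the grasp point.
Start: joints at [-71.883, 19.034, -3.707, 83.658, 1.238, 77.344, -5.071], TCP at [0.208, 0.589, 0.292] pointing down, gripper open.
Joint ranges: [-148.97, 148.97], [-28.65, 121.19], [-84.17, 76.75], [9.2, 138.47], [-72.65, 252.65], [3.7, 117.97], [-149.18, 149.18]. Speed limits (degrees/s): [127.2, 127.2, 159.86, 159.86, 180, 180, 180].

## Interface

Orientations are given as a 3x3 rotation matrix whose columns are the frame's x, y, z axes.
In Python, from workcell import bot, get_image, finder gives the robot as it stands.
- The arm moves only by the tool play_rows, never from a script. Its argument "steps" is a list of rows, each a list of 3 entries, a list of its own where there are three numbers: the shift along the tool's x, y, z in m, then the turn, a rotation vector about the tool's x, y, z in rad, then the finger opening in m, from 0 to 0.087. A call has 1 to 5 rows; each row is the pose to reach, as a shift and turn from the pose commanded when the call began, along the tool's axes at that moment; what a row does not reach only later rows make up. A row lasts 1/10 s, in which the tool goes at most 50 mm and 8.59 degrees, less where a joint would pass 70% of its speed; a pose out of reach is approached as far as the arm can. A call with a gripper value outside its range is refused whole. The fingers move at their own pace and stop on an object; the grip force is fixed at half the most. Time passes only in rows, so rows that repeat a pose let the fingers close. It gives the time, the measured TCP pose, the force, the opening and the grip force at its end, in the units of the state.
- bot.get_state(): the state, without advancing time (a new reading comes with each control period).
- get_image(name): name is "scene" or "top" or "wrist"; returns a dict with "image" (480x640x3 uint8, red, green, blue), "camera_matrix" (3x3 intrinsics, pixels), "rvec" (rotation vector, rad) and "tvec" (3), from world to camera coordinates, as OpenCV has them. Camera axes: x right, y down, z forward; pixel columns grow to the right and rows downward; lengths in m; the calibration is good to about 2 mm. A picture is of the moment at which its call begins. There is no depth.
- bot.sign_off(): hands the job in; it is judged then, once.
Trained networks look in a picture, given as the dict that the camera call returned (one of the last four; its "shot" number tells which), for a name from the list of things; names that differ only in an ending like _2 or _b are one class to them, and where a whole thing is asked for, a point or a joint stands for the part that bears it (a point fixed in the world has none). Each returns a list of dicts, best first, with "score" (0 to 1); they miss things now and then, are a little off and sometimes report something else, mostly with a low value. They report only what shows in the picture. A call takes as long as a camera call. They do not tell look-alikes from the thing itself.
- finder.regions_of(name, picture): "mask" (480x640 bool, what is visible of it) and "box" ([left, top, width, height] in pixels, round what is visible of it).
- finder.landmark_of(name, picture): "at" ([row, column] in pixels: a listed point, or the origin of a listed thing).
The state is a dict: "t": time; "joint_positions": joint angles; "joint_velocities": joint speeds; "tau": joint torques, N m; "eef_pos": TCP position; "orientation": TCP orientation; "contact_force": force on the tool from outside, world axes, zero at the start; "ft_torque": the same for the moment, N m; "gripper_width": finger opening in m; "grip_force": force on a finger pad.
Only numpy, scipy, OpenCV 4.12 (cv2) and the standard library are available. Lean on these libraries where they do the work, as an engineer would, in place of code of your own. Each camera call takes 0.05 s, during which the arm holds its last target. There are 200 camera calls.

## Working session

There is one attempt and no reset: what is moved stays moved. The work goes in short steps, Python scripts to look and compute and a tool call to move; the robot and the scene stay as the last step left them, time stands still between calls to the robot, and variables do not carry over. Pictures are saved under pics/ and viewed, at most 14 in all, crops included, and the job is handed in when it is done.

Besides the shell and the picture viewer there is one more tool, called after ">>>" as name([rows], argument=value, ...), one row to a line, values as JSON. play_rows: Moves the arm, as the interface text tells. Its arguments: {"type":"object","properties":{"steps":{"type":"array"}},"required":["steps"]}

```bash
ls; mkdir -p pics; cat > h.py <<'E'
import numpy as np, cv2
from workcell import bot, get_image, finder
def ray(p,px):  # px=(row,col)
    R=cv2.Rodrigues(np.array(p['rvec'],float))[0]; t=np.array(p['tvec'],float).ravel()
    d=cv2.undistortPoints(np.array([[[px[1],px[0]]]],float),np.array(p['camera_matrix']),None)[0,0]
    return -R.T@t, R.T@np.array([d[0],d[1],1.])
def atz(p,px,z):
    o,d=ray(p,px); return o+d*(z-o[2])/d[2]
def proj(p,X):
    return cv2.projectPoints(np.array(X,float).reshape(-1,1,3),np.array(p['rvec'],float),np.array(p['tvec'],float),np.array(p['camera_matrix']),None)[0][:,0]
def save(p,n): cv2.imwrite('pics/'+n,p['image'][:,:,::-1])
def st():
    s=bot.get_state(); print(s['t'],np.round(s['eef_pos'],4),np.round(s['orientation'],3).tolist(),s['gripper_width'],s['grip_force'],np.round(s['contact_force'],1)); return s
E
python3 - <<'E'
from h import *
s=st()
Z=dict(vessel=0,vessel_floor=.005,catch_knob=.097,bar_handle=.096,bar_pivot=.096,lid_knob=.079,mat=0,cast_a_center=.008,separator_jar=0,dropper=0)
for c in('scene','top'):
    p=get_image(c); save(p,c+'0.png'); print(c,ray(p,(240,320))[0])
    for n,z in Z.items():
        for r in finder.landmark_of(n,p)[:6]:
            print(n,round(r['score'],2),np.round(r['at']),np.round(atz(p,r['at'],z),4))
E
```

```text
pics
0.0 [0.2076 0.5892 0.2915] [[-0.943, 0.332, -0.0], [0.332, 0.943, -0.001], [-0.0, -0.001, -1.0]] 0.0867610750838206 0.0 [0.1 0.1 0.1]
scene [-0.10706243 -0.79190292  0.66893726]
vessel 0.78 [214. 299.] [0.6123 0.131  0.    ]
catch_knob 0.61 [188. 236.] [0.4747 0.2159 0.097 ]
bar_handle 0.62 [168. 286.] [0.6493 0.2256 0.096 ]
bar_pivot 0.82 [180. 251.] [0.5323 0.2301 0.096 ]
lid_knob 0.74 [193. 296.] [0.5932 0.1127 0.079 ]
lid_knob 0.23 [257. 280.] [ 0.3821 -0.0919  0.079 ]
mat 0.56 [269. 419.] [ 0.6554 -0.2554  0.    ]
cast_a_center 0.68 [313. 355.] [ 0.4325 -0.2697  0.008 ]
separator_jar 0.69 [255. 281.] [0.4561 0.0061 0.    ]
dropper 0.75 [318. 499.] [ 0.6418 -0.4707  0.    ]
top [ 0.33758081 -0.11753862  1.48314802]
vessel_floor 0.39 [266. 386.] [ 0.4242 -0.2829  0.005 ]
catch_knob 0.64 [243. 203.] [0.4854 0.2043 0.097 ]
bar_handle 0.55 [188. 204.] [0.6313 0.2044 0.096 ]
bar_handle 0.22 [264. 431.] [ 0.4233 -0.3875  0.096 ]
bar_pivot 0.91 [234. 195.] [0.5106 0.2251 0.096 ]
lid_knob 0.89 [205. 237.] [0.5888 0.1188 0.079 ]
mat 0.84 [184. 374.] [ 0.6568 -0.2562  0.    ]
cast_a_center 0.56 [186. 206.] [0.6573 0.219  0.008 ]
cast_a_center 0.55 [265. 383.] [ 0.4275 -0.2725  0.008 ]
separator_jar 0.63 [260. 286.] [ 0.4452 -0.006   0.    ]
separator_jar 0.33 [188. 375.] [ 0.6462 -0.2584  0.    ]
dropper 0.67 [186. 454.] [ 0.6487 -0.4801  0.    ]
```

```bash
python3 - <<'E'
import cv2
a=cv2.imread('pics/top0.png')[120:330,130:500]; b=cv2.imread('pics/scene0.png')[130:400,180:580]
cv2.imwrite('pics/tc.png',cv2.resize(a,None,fx=2.1,fy=2.1,interpolation=cv2.INTER_CUBIC)); cv2.imwrite('pics/sc.png',cv2.resize(b,None,fx=2,fy=2,interpolation=cv2.INTER_CUBIC))
E
```

```text
(no output)
```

View pics/tc.png

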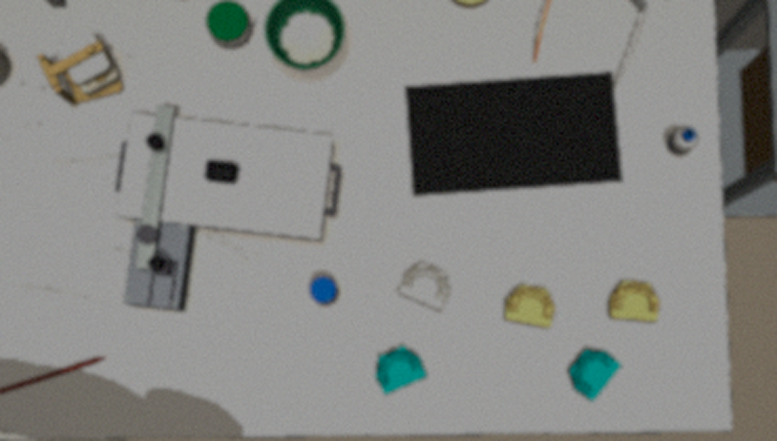

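View pics/sc.png

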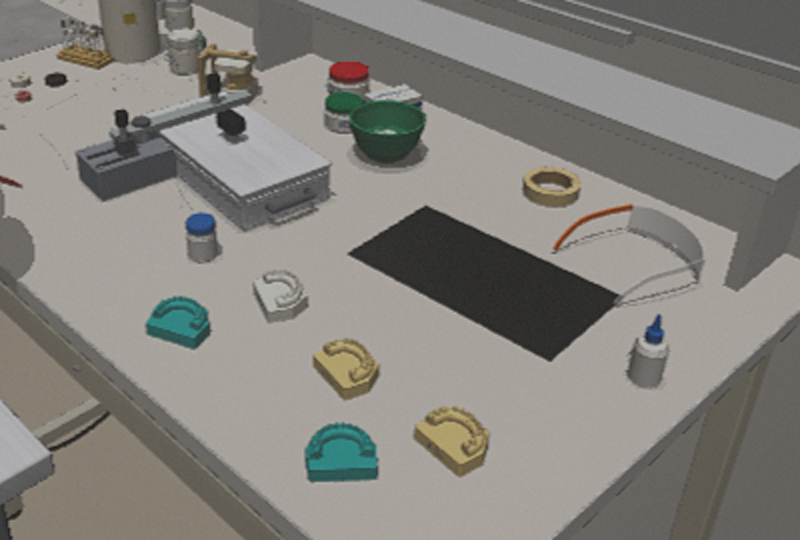

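The crops show three real casts: white at top-image pixel (row 257, col 332) and yellow at (265, 382) and (264, 432). The two turquoise casts at (296, 320) and (297, 412) are look-alikes, so I leave them. The catch knob is at (243, 203), the bar handle at (188, 204), the lid knob at (205, 237), the jar at (258, 284) and the dropper at (186, 454).

```bash
cat >> h.py <<'E'
from scipy.spatial.transform import Rotation as Rn
def Rt(a):
    c,s=np.cos(a),np.sin(a); return np.array([[-s,c,0],[c,s,0],[0,0,-1.]])
def go(x,y,z,deg,s=None,R0=None,p0=None):
    "print the row for a target TCP; tool y at azimuth deg"
    if R0 is None:
        s=s or bot.get_state(); R0=np.array(s['orientation']); p0=np.array(s['eef_pos'])
    R=Rt(np.radians(deg)); 
    print('row',np.round(R0.T@(np.array([x,y,z])-p0),4).tolist(),np.round(Rn.from_matrix(R0.T@R).as_rotvec(),4).tolist())
    return R,np.array([x,y,z])
E
python3 - <<'E'
from h import *
go(.45,.17,.33,-6)
E
```

```text
row [-0.3679, -0.3151, -0.0378] [0.0001, -0.0001, 1.3368]
```

>>> play_rows([
  [[-0.184, -0.158, -0.019], [0, 0, 0.668], 0.05],
  [[-0.184, -0.158, -0.019], [0, 0, 0.668], 0.05],
  [[-0.184, -0.158, -0.019], [0, 0, 0.668], 0.05],
  [[-0.184, -0.158, -0.019], [0, 0, 0.668], 0.05],
  [[-0.184, -0.158, -0.019], [0, 0, 0.668], 0.05],
])

```text
t: 1.6
eef_pos: [0.3299, 0.3769, 0.3117]
orientation: [[-0.529, 0.849, 0.0], [0.849, 0.529, 0.001], [0.0, 0.001, -1.0]]
contact_force: [0.6, 0.3, 0.1]
gripper_width: 0.0553
grip_force: 0.0
```

>>> play_rows([
  [[-0.242, -0.01, -0.019], [0, 0, 0.668], 0.05],
  [[-0.242, -0.01, -0.019], [0, 0, 0.668], 0.05],
  [[-0.242, -0.01, -0.019], [0, 0, 0.668], 0.05],
  [[-0.242, -0.01, -0.019], [0, 0, 0.668], 0.05],
  [[-0.242, -0.01, -0.019], [0, 0, 0.668], 0.05],
])

```text
t: 2.1
eef_pos: [0.4506, 0.1668, 0.3309]
orientation: [[0.111, 0.994, 0.001], [0.994, -0.111, 0.001], [0.001, 0.001, -1.0]]
contact_force: [1.0, 0.4, 0.3]
gripper_width: 0.0502
grip_force: 0.0
```

```bash
python3 - <<'E'
from h import *
s=st()
Z=dict(vessel=0,catch_knob=.097,bar_handle=.096,bar_pivot=.096,lid_knob=.079)
p=get_image('wrist'); save(p,'w1.png'); print(ray(p,(240,320)))
for n,z in Z.items():
    for r in finder.landmark_of(n,p)[:3]: print(n,round(r['score'],2),np.round(r['at']),np.round(atz(p,r['at'],z),4))
E
```

```text
2.1 [0.4506 0.1668 0.3309] [[0.111, 0.994, 0.001], [0.994, -0.111, 0.001], [0.001, 0.001, -1.0]] 0.050220879425802965 0.0 [1.  0.4 0.3]
(array([0.45883784, 0.23626966, 0.42370132]), array([-0.02648603, -0.2631636 , -0.96445042]))
catch_knob 0.73 [181. 345.] [0.4804 0.2026 0.097 ]
catch_knob 0.61 [157. 390.] [0.5241 0.2206 0.097 ]
bar_handle 0.62 [162. 506.] [0.6344 0.2037 0.096 ]
bar_pivot 0.75 [158. 386.] [0.5204 0.22   0.096 ]
lid_knob 0.58 [241. 462.] [0.5986 0.1242 0.079 ]
```

View pics/w1.png

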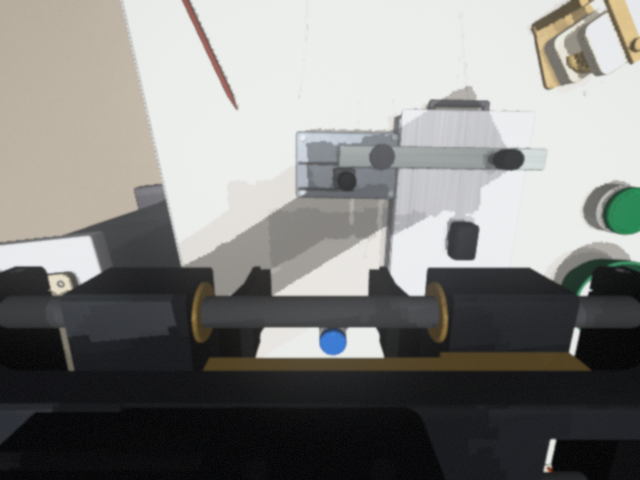

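```bash
cat >> h.py <<'E'
V=np.array([.5988,.1243]); YAW=-.125
def vw(x,y): c,s=np.cos(YAW),np.sin(YAW); return V+np.array([c*x-s*y,s*x+c*y])
def wv(x,y): c,s=np.cos(YAW),np.sin(YAW); d=np.array([x,y])-V; return np.array([c*d[0]+s*d[1],-s*d[0]+c*d[1]])
E
python3 - <<'E'
from h import *
R,p=go(.480,.2026,.2,-7.16)
go(.480,.2026,.149,-7.16,R0=R,p0=p)
E
```

```text
row [0.0349, 0.0275, 0.1301] [-0.0003, -0.0003, 0.0233]
row [0.0, 0.0, 0.051] [0.0, 0.0, 0.0]
```

>>> play_rows([
  [[0.035, 0.0275, 0.13], [0, 0, 0.023], 0.04],
  [[0.035, 0.0275, 0.13], [0, 0, 0.023], 0.04],
  [[0.035, 0.0275, 0.13], [0, 0, 0.023], 0.04],
  [[0.035, 0.0275, 0.13], [0, 0, 0.023], 0.04],
  [[0.035, 0.0275, 0.13], [0, 0, 0.023], 0.04],
])

```text
t: 2.9
eef_pos: [0.4801, 0.2021, 0.2006]
orientation: [[0.125, 0.992, -0.001], [0.992, -0.125, -0.001], [-0.001, -0.001, -1.0]]
contact_force: [0.6, -0.0, -0.2]
gripper_width: 0.0402
grip_force: 0.0
```

>>> play_rows([
  [[0, 0, 0.025], [0, 0, 0], 0.04],
  [[0, 0, 0.051], [0, 0, 0], 0.04],
  [[0, 0, 0.051], [0, 0, 0], 0.04],
  [[0, 0, 0.051], [0, 0, 0], 0.015],
  [[0, 0, 0.051], [0, 0, 0], 0.01],
])

```text
t: 3.4
eef_pos: [0.4816, 0.202, 0.1516]
orientation: [[0.127, 0.992, 0.003], [0.992, -0.127, 0.002], [0.002, 0.002, -1.0]]
contact_force: [0.8, 0.7, 0.0]
gripper_width: 0.0309
grip_force: 0.0
```

>>> play_rows([
  [[0, 0, 0], [0, 0, 0], 0.005],
  [[0, 0, 0], [0, 0, 0], 0.005],
  [[0, 0, 0], [0, 0, 0], 0.005],
])

```text
t: 3.7
eef_pos: [0.4811, 0.2018, 0.1504]
orientation: [[0.127, 0.992, 0.001], [0.992, -0.127, 0.001], [0.001, 0.001, -1.0]]
contact_force: [-1.5, -0.4, 7.3]
gripper_width: 0.0166
grip_force: 30.0
```

>>> play_rows([
  [[0, -0.01, 0], [0, 0, 0], 0.005],
  [[0, -0.02, 0], [0, 0, 0], 0.005],
  [[0, -0.03, 0], [0, 0, 0], 0.005],
  [[0, -0.031, 0], [0, 0, 0], 0.005],
  [[0, -0.031, 0], [0, 0, 0], 0.005],
])

```text
t: 4.2
eef_pos: [0.4522, 0.2053, 0.1506]
orientation: [[0.127, 0.992, 0.007], [0.992, -0.128, 0.002], [0.003, 0.007, -1.0]]
contact_force: [13.6, 0.0, -2.7]
gripper_width: 0.0166
grip_force: 30.0
```

```bash
python3 - <<'E'
from h import *
s=st(); print(s['joint_positions'])
h=vw(.025,.085); print(h)
p=s['eef_pos']
R,q=go(p[0],p[1],.2,-7.16)
for a in(-7.16,-97.16,-52): go(h[0],h[1],.2,a,R0=R,p0=q)
E
```

```text
4.2 [0.4522 0.2053 0.1506] [[0.127, 0.992, 0.007], [0.992, -0.128, 0.002], [0.003, 0.007, -1.0]] 0.016640805273321787 29.99519532546401 [13.6  0.  -2.7]
[-48.00711622  10.42003617  19.95581932 113.4366541   -4.13440687
  56.43187871 -33.41515184]
[0.63420229 0.20551993]
row [0.0001, 0.0003, -0.0494] [0.0065, -0.0026, -0.0029]
row [0.0229, 0.1805, 0.0] [0.0, 0.0, 0.0]
row [0.0229, 0.1805, 0.0] [0.0, 0.0, 1.5708]
row [0.0229, 0.1805, 0.0] [0.0, 0.0, 0.7826]
```

>>> play_rows([
  [[0, 0, 0], [0, 0, 0], 0.04],
  [[0, 0, 0], [0, 0, 0], 0.04],
  [[0, 0, -0.025], [0, 0, 0], 0.045],
  [[0, 0, -0.05], [0, 0, 0], 0.045],
  [[0, 0, -0.05], [0, 0, 0], 0.045],
])

```text
t: 4.7
eef_pos: [0.4506, 0.206, 0.202]
orientation: [[0.127, 0.992, 0.003], [0.992, -0.127, 0.003], [0.003, 0.003, -1.0]]
contact_force: [0.3, -0.2, -0.1]
gripper_width: 0.0429
grip_force: 0.0
```

>>> play_rows([
  [[0.023, 0.1805, 0], [0, 0, 0.74], 0.045],
  [[0.023, 0.1805, 0], [0, 0, 0.74], 0.045],
  [[0.023, 0.1805, 0], [0, 0, 0.74], 0.045],
  [[0.023, 0.1805, 0], [0, 0, 0.74], 0.045],
  [[0.023, 0.1805, 0], [0, 0, 0.74], 0.045],
])

```text
t: 5.2
eef_pos: [0.6342, 0.2042, 0.1972]
orientation: [[0.768, 0.641, -0.001], [0.641, -0.768, -0.003], [-0.002, 0.002, -1.0]]
contact_force: [-1.6, -0.3, -0.3]
gripper_width: 0.0453
grip_force: 0.0
```

>>> play_rows([
  [[0, 0, 0], [0, 0, 0.531], 0.045],
  [[0, 0, 0], [0, 0, 0.531], 0.045],
  [[0, 0, 0], [0, 0, 0.531], 0.045],
  [[0, 0, 0], [0, 0, 0.531], 0.045],
  [[0, 0, 0], [0, 0, 0.531], 0.045],
])

```text
t: 5.7
eef_pos: [0.6311, 0.2055, 0.1982]
orientation: [[0.985, 0.171, -0.002], [0.171, -0.985, -0.001], [-0.002, 0.0, -1.0]]
contact_force: [-0.1, 0.3, -0.2]
gripper_width: 0.0451
grip_force: 0.0
```

```bash
python3 - <<'E'
from h import *
s=st(); print(s['joint_positions'])
p=get_image('wrist'); save(p,'w2.png')
for n,z in dict(catch_knob=.097,bar_handle=.096).items():
    for r in finder.landmark_of(n,p)[:2]: q=atz(p,r['at'],z);print(n,round(r['score'],2),np.round(r['at']),np.round(q,4),wv(q[0],q[1]))
h=vw(.025,.085); R,q=go(h[0],h[1],.2,-80)
E
```

```text
5.7 [0.6311 0.2055 0.1982] [[0.985, 0.171, -0.002], [0.171, -0.985, -0.001], [-0.002, 0.0, -1.0]] 0.045131348318731085 0.0 [-0.1  0.3 -0.2]
[-46.90058842  30.65794428  34.87304197  85.4020007  -18.0983414
  69.7307633  -89.6232794 ]
bar_handle 0.61 [258. 320.] [0.6357 0.2063 0.096 ] [0.02636689 0.08596656]
row [0.0027, 0.0003, -0.0012] [-0.0, 0.0008, 0.0009]
```

>>> play_rows([
  [[0.003, 0, 0.03], [0, 0, 0], 0.045],
  [[0.003, 0, 0.05], [0, 0, 0], 0.045],
  [[0.003, 0, 0.05], [0, 0, 0], 0.03],
  [[0.003, 0, 0.05], [0, 0, 0], 0.01],
  [[0.003, 0, 0.05], [0, 0, 0], 0.005],
])

```text
t: 6.35
eef_pos: [0.6355, 0.2059, 0.1507]
orientation: [[0.985, 0.172, 0.002], [0.172, -0.985, 0.001], [0.002, -0.001, -1.0]]
contact_force: [0.4, 0.2, -0.4]
gripper_width: 0.0284
grip_force: 0.0
```

>>> play_rows([
  [[0, 0, 0], [0, 0, 0], 0.005],
  [[0, 0, 0], [0, 0, 0], 0.005],
  [[0, 0, 0], [0, 0, 0], 0.005],
])

```text
t: 6.65
eef_pos: [0.6354, 0.2059, 0.1505]
orientation: [[0.985, 0.172, 0.002], [0.172, -0.985, 0.001], [0.002, -0.001, -1.0]]
contact_force: [-0.6, -0.2, 5.3]
gripper_width: 0.0191
grip_force: 30.0
```

```bash
python3 - <<'E'
from h import *
s=st()
piv=vw(-.09,.085); p=np.array(s['eef_pos']);print(piv, np.linalg.norm(p[:2]-piv),np.degrees(np.arctan2(*(p[:2]-piv)[::-1])))
R0=Rt(np.radians(-80)); h0=vw(.025,.085)
# arc in steps of 8 deg, 5 rows a call
def pose(th):
    a=YAW+np.radians(th); return np.array([*(piv+.115*np.array([np.cos(a),np.sin(a)])),0]), Rt(np.radians(-80+th))
for k in range(3):
    p0,R0=pose(35*k)
    for j in range(1,6):
        q,R=pose(35*k+7*j); print(k,np.round(R0.T@(q-p0),4)[:2],round(-np.radians(7*j),3))
E
```

```text
6.65 [0.6354 0.2059 0.1505] [[0.985, 0.172, 0.002], [0.172, -0.985, 0.001], [0.002, -0.001, -1.0]] 0.019073472988211115 30.000029364600778 [-0.6 -0.2  5.3]
[0.52009956 0.21985753] 0.11616892772312062 -6.901475503345598
0 [ 0.0033 -0.0136] -0.122
0 [ 0.0049 -0.0276] -0.244
0 [ 0.0049 -0.0416] -0.367
0 [ 0.0031 -0.0556] -0.489
0 [-0.0004 -0.0692] -0.611
1 [ 0.0033 -0.0136] -0.122
1 [ 0.0049 -0.0276] -0.244
1 [ 0.0049 -0.0416] -0.367
1 [ 0.0031 -0.0556] -0.489
1 [-0.0004 -0.0692] -0.611
2 [ 0.0033 -0.0136] -0.122
2 [ 0.0049 -0.0276] -0.244
2 [ 0.0049 -0.0416] -0.367
2 [ 0.0031 -0.0556] -0.489
2 [-0.0004 -0.0692] -0.611
```

>>> play_rows([
  [[0.0033, -0.0136, 0], [0, 0, -0.122], 0.005],
  [[0.0049, -0.0276, 0], [0, 0, -0.244], 0.005],
  [[0.0049, -0.0416, 0], [0, 0, -0.367], 0.005],
  [[0.0031, -0.0556, 0], [0, 0, -0.489], 0.005],
  [[-0.0004, -0.0692, 0], [0, 0, -0.611], 0.005],
])

```text
t: 7.15
eef_pos: [0.6231, 0.274, 0.1505]
orientation: [[0.705, 0.709, 0.002], [0.709, -0.705, 0.0], [0.001, 0.001, -1.0]]
contact_force: [-1.0, -2.2, 7.3]
gripper_width: 0.0189
grip_force: 30.0
```

>>> play_rows([
  [[0.0033, -0.0136, 0], [0, 0, -0.122], 0.005],
  [[0.0049, -0.0276, 0], [0, 0, -0.244], 0.005],
  [[0.0049, -0.0416, 0], [0, 0, -0.367], 0.005],
  [[0.0031, -0.0556, 0], [0, 0, -0.489], 0.005],
  [[-0.0004, -0.0692, 0], [0, 0, -0.611], 0.005],
])

```text
t: 7.65
eef_pos: [0.5738, 0.323, 0.1504]
orientation: [[0.171, 0.985, 0.002], [0.985, -0.171, 0.001], [0.001, 0.002, -1.0]]
contact_force: [0.9, -2.2, 5.6]
gripper_width: 0.0191
grip_force: 30.0
```

>>> play_rows([
  [[0.0033, -0.0136, 0], [0, 0, -0.122], 0.005],
  [[0.0049, -0.0276, 0], [0, 0, -0.244], 0.005],
  [[0.0049, -0.0416, 0], [0, 0, -0.367], 0.005],
  [[0.0042, -0.049, 0], [0, 0, -0.43], 0.005],
  [[0.0042, -0.049, 0], [0, 0, -0.43], 0.005],
])

```text
t: 8.15
eef_pos: [0.5254, 0.3358, 0.1504]
orientation: [[-0.254, 0.967, 0.001], [0.967, 0.254, 0.001], [0.001, 0.001, -1.0]]
contact_force: [-1.5, 0.1, 5.3]
gripper_width: 0.0193
grip_force: 30.0
```

```bash
python3 - <<'E'
from h import *
s=st()
piv=vw(-.09,.085); p=np.array(s['eef_pos']);d=p[:2]-piv;print(np.linalg.norm(d),np.arctan2(d[1],d[0])-YAW,s['joint_positions'])
R,q=go(p[0],p[1],.26,13)
k=vw(0,0); R,q=go(k[0],k[1],.26,-7.16,R0=R,p0=q)
E
```

```text
8.15 [0.5254 0.3358 0.1504] [[-0.254, 0.967, 0.001], [0.967, 0.254, 0.001], [0.001, 0.001, -1.0]] 0.019279291971879012 29.99887151643634 [-1.5  0.1  5.3]
0.11609078075853367 1.6498118109060131 [-46.61985643  25.30183337  12.55185654  93.80290725  -6.10713427
  61.49147133 -17.61762658]
row [0.0001, 0.0001, -0.1096] [0.0009, -0.001, 0.0298]
row [-0.2226, 0.0239, 0.0] [0.0, 0.0, 0.3519]
```

>>> play_rows([
  [[0, 0, 0], [0, 0, 0], 0.05],
  [[0, 0, 0], [0, 0, 0], 0.05],
  [[0, 0, -0.04], [0, 0, 0.03], 0.05],
  [[0, 0, -0.08], [0, 0, 0.03], 0.05],
  [[0, 0, -0.11], [0, 0, 0.03], 0.05],
])

```text
t: 8.65
eef_pos: [0.5262, 0.3353, 0.2615]
orientation: [[-0.221, 0.975, 0.001], [0.975, 0.221, 0.001], [0.0, 0.001, -1.0]]
contact_force: [0.6, 0.3, 0.1]
gripper_width: 0.0477
grip_force: 0.0
```

>>> play_rows([
  [[-0.2226, 0.024, 0], [0, 0, 0.352], 0.05],
  [[-0.2226, 0.024, 0], [0, 0, 0.352], 0.05],
  [[-0.2226, 0.024, 0], [0, 0, 0.352], 0.05],
  [[-0.2226, 0.024, 0], [0, 0, 0.352], 0.05],
  [[-0.2226, 0.024, 0], [0, 0, 0.352], 0.05],
])

```text
t: 9.15
eef_pos: [0.5998, 0.1178, 0.2594]
orientation: [[0.134, 0.991, 0.001], [0.991, -0.134, -0.002], [-0.002, 0.001, -1.0]]
contact_force: [0.1, 0.5, -0.7]
gripper_width: 0.05
grip_force: 0.0
```

```bash
python3 - <<'E'
from h import *
s=st()
p=get_image('wrist'); save(p,'w3.png')
for n,z in dict(lid_knob=.079,bar_handle=.096,catch_knob=.097).items():
    for r in finder.landmark_of(n,p)[:2]: q=atz(p,r['at'],z);print(n,round(r['score'],2),np.round(r['at']),np.round(q,4),wv(q[0],q[1]))
k=vw(0,0); R,q=go(k[0],k[1],.13,-7.16)
p=get_image('top')
r=finder.regions_of('mat',p)[0]; print(r['score'],r['box']); 
c=cv2.minAreaRect(np.argwhere(r['mask'])[:,::-1].astype(np.float32)); print(c)
for b in cv2.boxPoints(c): print(np.round(atz(p,b[::-1],.002),4))
E
```

```text
9.15 [0.5998 0.1178 0.2594] [[0.134, 0.991, 0.001], [0.991, -0.134, -0.002], [-0.002, 0.001, -1.0]] 0.05001538093567714 0.0 [ 0.1  0.5 -0.7]
lid_knob 0.64 [223. 320.] [0.6022 0.1266 0.079 ] [0.00307906 0.00275185]
catch_knob 0.75 [150. 106.] [0.4545 0.2059 0.097 ] [-0.15338266  0.06295082]
row [0.0007, 0.0001, 0.1289] [-0.0005, -0.0001, -0.0042]
0.95 [323.9, 156.1, 101.6, 57.3]
((374.23736572265625, 183.2755126953125), (53.991050720214844, 101.21855926513672), 85.51539611816406)
[ 0.7266 -0.1081  0.002 ]
[ 0.7448 -0.3939  0.002 ]
[ 0.5906 -0.4007  0.002 ]
[ 0.5723 -0.118   0.002 ]
```

View pics/w3.png

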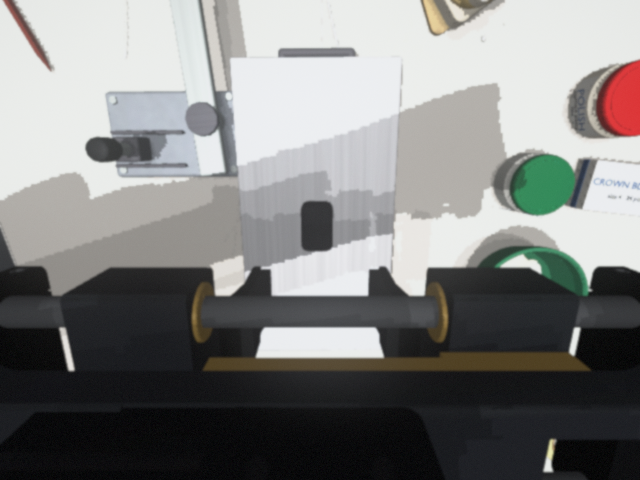

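>>> play_rows([
  [[0.001, 0.001, 0.05], [0, 0, 0], 0.05],
  [[0.001, 0.001, 0.1], [0, 0, 0], 0.05],
  [[0.001, 0.001, 0.127], [0, 0, 0], 0.05],
  [[0.001, 0.001, 0.127], [0, 0, 0], 0.04],
  [[0.001, 0.001, 0.127], [0, 0, 0], 0.01],
])

```text
t: 9.95
eef_pos: [0.5994, 0.126, 0.1319]
orientation: [[0.126, 0.992, -0.001], [0.992, -0.126, 0.0], [0.0, -0.001, -1.0]]
contact_force: [-0.1, -0.0, 0.6]
gripper_width: 0.041
grip_force: 0.0
```

>>> play_rows([
  [[0, 0, 0], [0, 0, 0], 0.01],
  [[0, 0, 0], [0, 0, 0], 0.01],
  [[0, 0, 0], [0, 0, 0], 0.01],
  [[0, 0, 0], [0, 0, 0], 0.01],
])

```text
t: 10.35
eef_pos: [0.5999, 0.1252, 0.1329]
orientation: [[0.127, 0.992, 0.0], [0.992, -0.127, 0.001], [0.001, 0.0, -1.0]]
contact_force: [-3.2, 2.2, 5.3]
gripper_width: 0.026
grip_force: 30.0
```

>>> play_rows([
  [[0, 0, -0.012], [0, 0, 0], 0.01],
  [[0, 0, -0.025], [0, 0, 0], 0.01],
  [[0, 0, -0.04], [0, 0, 0], 0.01],
  [[0, 0, -0.05], [0, 0, 0], 0.01],
  [[0, 0, -0.05], [0, 0, 0], 0.01],
])

```text
t: 10.85
eef_pos: [0.6008, 0.1246, 0.1845]
orientation: [[0.128, 0.992, 0.003], [0.992, -0.128, 0.001], [0.002, 0.003, -1.0]]
contact_force: [0.8, -0.5, -4.7]
gripper_width: 0.0256
grip_force: 30.0
```

```bash
python3 - <<'E'
from h import *
s=st()
R,p=go(.629,-.065,.182,-1.7)
R,p=go(.6586,-.2552,.182,3.8,R0=R,p0=p)
E
```

```text
10.85 [0.6008 0.1246 0.1845] [[0.128, 0.992, 0.003], [0.992, -0.128, 0.001], [0.002, 0.003, -1.0]] 0.02563326648734675 29.999305922538042 [ 0.8 -0.5 -4.7]
row [-0.1844, 0.0522, 0.0024] [0.0031, -0.0014, -0.0985]
row [-0.1892, 0.0352, 0.0] [0.0, 0.0, -0.096]
```

>>> play_rows([
  [[-0.037, 0.01, 0.0], [0, 0, -0.02], 0.01],
  [[-0.075, 0.021, 0.0], [0, 0, -0.04], 0.01],
  [[-0.112, 0.032, 0.0], [0, 0, -0.06], 0.01],
  [[-0.15, 0.042, 0.0], [0, 0, -0.08], 0.01],
  [[-0.1844, 0.052, 0.0], [0, 0, -0.098], 0.01],
])

```text
t: 11.35
eef_pos: [0.6276, -0.0671, 0.1819]
orientation: [[0.03, 1.0, -0.001], [1.0, -0.03, -0.0], [-0.0, -0.001, -1.0]]
contact_force: [1.0, -0.2, -3.9]
gripper_width: 0.0258
grip_force: 30.0
```

>>> play_rows([
  [[-0.04, 0.008, 0.0], [0, 0, -0.02], 0.01],
  [[-0.08, 0.016, 0.0], [0, 0, -0.04], 0.01],
  [[-0.12, 0.024, 0.0], [0, 0, -0.06], 0.01],
  [[-0.16, 0.03, 0.0], [0, 0, -0.08], 0.01],
  [[-0.189, 0.035, 0.0], [0, 0, -0.096], 0.01],
])

```text
t: 11.85
eef_pos: [0.6564, -0.2583, 0.1816]
orientation: [[-0.065, 0.998, -0.001], [0.998, 0.065, -0.001], [-0.001, -0.001, -1.0]]
contact_force: [0.9, 0.3, -3.3]
gripper_width: 0.0255
grip_force: 30.0
```

```bash
python3 - <<'E'
from h import *
s=st()
R,p=go(.6586,-.2552,.092,3.8)
p=get_image('wrist'); save(p,'w4.png')
p=get_image('scene'); save(p,'s4.png')
E
```

```text
11.85 [ 0.6564 -0.2583  0.1816] [[-0.065, 0.998, -0.001], [0.998, 0.065, -0.001], [-0.001, -0.001, -1.0]] 0.025534662783261827 29.99950524419546 [ 0.9  0.3 -3.3]
row [0.003, 0.0025, 0.0896] [-0.0012, 0.0009, -0.0016]
```

View pics/s4.png

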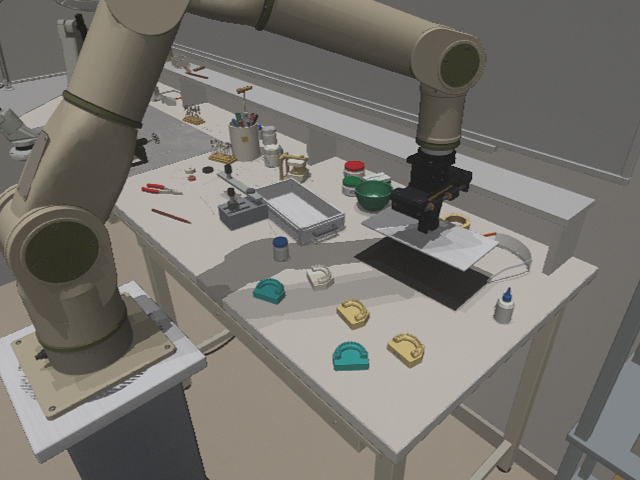

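The lid hangs level over the mat, around pixel (430, 240). The flask stands open at (300, 210) and everything else is undisturbed. Lowering the lid now.

>>> play_rows([
  [[0.002, 0.002, 0.03], [0, 0, 0], 0.01],
  [[0.002, 0.002, 0.06], [0, 0, 0], 0.01],
  [[0.002, 0.002, 0.08], [0, 0, 0], 0.01],
  [[0.002, 0.002, 0.087], [0, 0, 0], 0.01],
  [[0.002, 0.002, 0.091], [0, 0, 0], 0.01],
])

```text
t: 12.45
eef_pos: [0.6587, -0.2521, 0.091]
orientation: [[-0.066, 0.998, -0.002], [0.998, 0.066, 0.001], [0.001, -0.001, -1.0]]
contact_force: [-9.9, 5.4, 15.0]
gripper_width: 0.0255
grip_force: 30.0
```

>>> play_rows([
  [[0, 0, 0], [0, 0, 0], 0.01],
  [[0, 0, 0], [0, 0, 0], 0.01],
])

```text
t: 12.65
eef_pos: [0.6597, -0.253, 0.0924]
orientation: [[-0.066, 0.998, 0.002], [0.998, 0.066, -0.001], [-0.001, 0.002, -1.0]]
contact_force: [-0.1, -0.1, -3.2]
gripper_width: 0.0256
grip_force: 30.0
```

>>> play_rows([
  [[0, 0, 0.002], [0, 0, 0], 0.01],
  [[0, 0, 0.002], [0, 0, 0], 0.05],
  [[0, 0, 0.002], [0, 0, 0], 0.05],
  [[0, 0, -0.05], [0, 0, 0], 0.06],
  [[0, 0, -0.1], [0, 0, 0], 0.07],
])

```text
t: 13.15
eef_pos: [0.6584, -0.2526, 0.1894]
orientation: [[-0.066, 0.998, -0.002], [0.998, 0.066, 0.001], [0.001, -0.002, -1.0]]
contact_force: [0.9, -0.1, 0.3]
gripper_width: 0.0499
grip_force: 0.0
```

```bash
python3 - <<'E'
from h import *
s=st()
p=get_image('top'); save(p,'t5.png')
for n,z in dict(lid_knob=.037,cast_a_center=.008).items():
    for r in finder.regions_of(n,p)[:8]:
        m=r['mask']; rr=np.argwhere(m).mean(0); print(n,round(r['score'],2),np.round(r['box']),np.round(atz(p,rr,z+.005),4),p['image'][m].mean(0).round())
q=get_image('scene'); save(q,'s5.png')
for r in finder.regions_of('cast_a_center',q)[:8]:
    m=r['mask']; rr=np.argwhere(m).mean(0); print('sc',round(r['score'],2),np.round(r['box']),np.round(atz(q,rr,.013),4),q['image'][m].mean(0).round())
go(.40,-.30,.34,3.8)
a=q['image'][270:380,240:440,::-1]; cv2.imwrite('pics/c5.png',cv2.resize(a,None,fx=3.5,fy=3.5,interpolation=cv2.INTER_CUBIC))
E
```

```text
13.15 [ 0.6584 -0.2526  0.1894] [[-0.066, 0.998, -0.002], [0.998, 0.066, 0.001], [0.001, -0.002, -1.0]] 0.04991944456608779 0.0 [ 0.9 -0.1  0.3]
lid_knob 0.67 [327. 158.  95.  48.] [ 0.6583 -0.2802  0.042 ] [138. 137. 136.]
lid_knob 0.54 [141. 226.  76.  11.] [0.5256 0.2881 0.042 ] [112. 114. 110.]
cast_a_center 0.8 [372. 256.  22.  22.] [ 0.4238 -0.2715  0.013 ] [137. 132.  85.]
sc 0.93 [336. 301.  35.  30.] [ 0.4231 -0.2714  0.013 ] [149. 134.  95.]
sc 0.18 [307. 268.  25.  23.] [ 0.4531 -0.135   0.013 ] [142. 139. 131.]
row [-0.03, -0.2616, -0.1509] [0.0007, -0.0001, -0.0002]
```

```bash
python3 - <<'E'
from h import *
go(.44,-.43,.33,0)
E
```

```text
row [-0.1624, -0.2302, -0.1409] [0.0007, -0.0001, 0.0661]
```

View pics/c5.png

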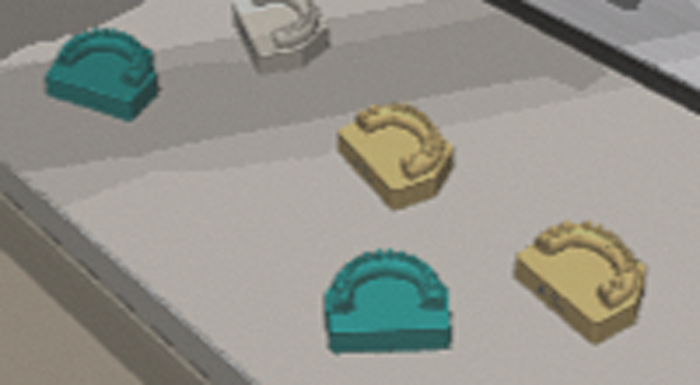

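>>> play_rows([
  [[-0.1, -0.15, -0.14], [0, 0, 0.066], 0.08],
  [[-0.1624, -0.23, -0.14], [0, 0, 0.066], 0.08],
  [[-0.1624, -0.23, -0.14], [0, 0, 0.066], 0.08],
  [[-0.1624, -0.23, -0.14], [0, 0, 0.066], 0.08],
  [[-0.1624, -0.23, -0.14], [0, 0, 0.066], 0.08],
])

```text
t: 13.9
eef_pos: [0.4847, -0.3928, 0.3013]
orientation: [[-0.0, 1.0, -0.002], [1.0, 0.0, 0.001], [0.001, -0.002, -1.0]]
contact_force: [0.3, -0.4, 0.1]
gripper_width: 0.0795
grip_force: 0.0
```

>>> play_rows([
  [[0, 0, 0], [0, 0, 0], 0.08],
  [[0, 0, 0], [0, 0, 0], 0.08],
  [[0, 0, 0], [0, 0, 0], 0.08],
])

```text
t: 14.2
eef_pos: [0.4874, -0.3908, 0.3005]
orientation: [[-0.002, 1.0, -0.002], [1.0, 0.002, 0.002], [0.002, -0.002, -1.0]]
contact_force: [0.1, 0.7, 0.1]
gripper_width: 0.08
grip_force: 0.0
```

```bash
cat >> h.py <<'E'
def casts(p,z=.008,zt=.016):
    for n in('cast_a_center',):
        for r in finder.landmark_of(n,p)[:5]:
            print('lm',round(r['score'],2),np.round(r['at']),np.round(atz(p,r['at'],z),4))
        for r in finder.regions_of(n,p)[:5]:
            m=r['mask']; px=np.argwhere(m); W=np.array([atz(p,a,zt)[:2] for a in px]); c,wh,ang=cv2.minAreaRect((W*1000).astype(np.float32))
            print('rg',round(r['score'],2),np.round(r['box']),np.round(c,1),np.round(wh,1),round(ang,1),p['image'][m].mean(0).round())
E
python3 - <<'E'
from h import *
s=st(); p=get_image('wrist'); save(p,'w6.png'); casts(p)
E
```

```text
14.2 [ 0.4874 -0.3908  0.3005] [[-0.002, 1.0, -0.002], [1.0, 0.002, 0.002], [0.002, -0.002, -1.0]] 0.0799726393702012 0.0 [0.1 0.7 0.1]
lm 0.93 [101. 265.] [ 0.4288 -0.2722  0.008 ]
rg 0.91 [233.  64.  58.  68.] [ 429.4 -271. ] [65.8 52. ] 78.4 [210. 204. 153.]
```

View pics/w6.png

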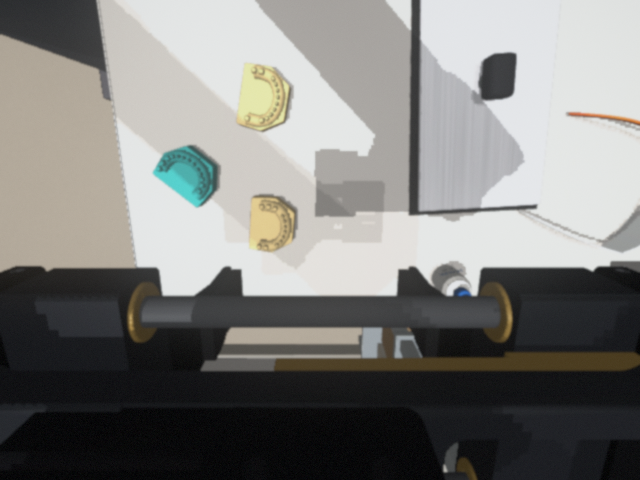

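```bash
cat >> h.py <<'E'
def yellow(p,zt=.016,lo=(15,50,110),hi=(32,255,255),amin=400):
    hsv=cv2.cvtColor(p['image'],cv2.COLOR_RGB2HSV); m=cv2.inRange(hsv,lo,hi); n,l,stt,ce=cv2.connectedComponentsWithStats(m)
    for i in range(1,n):
        if stt[i,4]>amin:
            W=np.array([atz(p,a,zt)[:2] for a in np.argwhere(l==i)])
            c,wh,ang=cv2.minAreaRect((W*1000).astype(np.float32)); print('yl',stt[i],np.round(c,1),np.round(wh,1),round(ang,1))
E
python3 - <<'E'
from h import *
p=get_image('wrist'); yellow(p)
R,q=go(.4294,-.271,.13,-9.5)
E
```

```text
yl [ 236   63   54   68 2760] [ 429.2 -271.3] [63.6 50.2] 77.3
yl [ 249  195   46   57 2158] [ 433.1 -405.7] [65.3 50.6] 84.5
row [0.1201, -0.0575, 0.1714] [-0.0013, -0.0007, 0.1677]
```

>>> play_rows([
  [[0.12, -0.0575, 0.17], [0, 0, 0.19], 0.075],
  [[0.12, -0.0575, 0.17], [0, 0, 0.19], 0.075],
  [[0.12, -0.0575, 0.17], [0, 0, 0.19], 0.075],
  [[0.12, -0.0575, 0.17], [0, 0, 0.19], 0.075],
  [[0.12, -0.0575, 0.17], [0, 0, 0.19], 0.075],
])

```text
t: 14.9
eef_pos: [0.4266, -0.268, 0.1282]
orientation: [[0.186, 0.983, -0.006], [0.983, -0.186, 0.004], [0.003, -0.006, -1.0]]
contact_force: [0.6, -0.5, 0.4]
gripper_width: 0.0751
grip_force: 0.0
```

```bash
python3 - <<'E'
from h import *
s=st(); R,q=go(.4294,-.271,.072,-11)
E
```

```text
14.9 [ 0.4266 -0.268   0.1282] [[0.186, 0.983, -0.006], [0.983, -0.186, 0.004], [0.003, -0.006, -1.0]] 0.07507234533134984 0.0 [ 0.6 -0.5  0.4]
row [-0.0026, 0.0037, 0.0562] [-0.0064, -0.0025, 0.0051]
```

>>> play_rows([
  [[-0.002, 0.003, 0.03], [0, 0, 0], 0.075],
  [[-0.002, 0.003, 0.056], [0, 0, 0], 0.075],
  [[-0.002, 0.003, 0.056], [0, 0, 0], 0.06],
  [[-0.002, 0.003, 0.056], [0, 0, 0], 0.04],
  [[-0.002, 0.003, 0.056], [0, 0, 0], 0.04],
])

```text
t: 15.4
eef_pos: [0.4324, -0.2751, 0.0775]
orientation: [[0.189, 0.982, 0.002], [0.982, -0.189, -0.001], [-0.0, 0.002, -1.0]]
contact_force: [0.7, 0.6, 0.2]
gripper_width: 0.0586
grip_force: 0.1
```

>>> play_rows([
  [[0, 0, 0], [0, 0, 0], 0.04],
  [[0, 0, 0], [0, 0, 0], 0.04],
  [[0, 0, 0], [0, 0, 0], 0.04],
])

```text
t: 15.7
eef_pos: [0.4323, -0.275, 0.0773]
orientation: [[0.189, 0.982, 0.002], [0.982, -0.189, -0.0], [0.0, 0.002, -1.0]]
contact_force: [-0.8, 0.8, 6.8]
gripper_width: 0.0492
grip_force: 30.2
```

```bash
python3 - <<'E'
from h import *
s=st(); p=s['eef_pos']; R,q=go(p[0],p[1],.18,-11)
t=vw(0,-.082); R,q=go((t[0]+q[0])/2,(t[1]+q[1])/2,.18,-9,R0=R,p0=q);R,q=go(t[0],t[1],.18,-7.16,R0=R,p0=q)
E
```

```text
15.7 [ 0.4323 -0.275   0.0773] [[0.189, 0.982, 0.002], [0.982, -0.189, -0.0], [0.0, 0.002, -1.0]] 0.049196806411462755 30.165094357726048 [-0.8  0.8  6.8]
row [0.0, 0.0002, -0.1027] [0.0019, -0.0, 0.002]
row [0.171, 0.0464, 0.0] [0.0, 0.0, -0.0349]
row [0.1693, 0.0523, 0.0] [0.0, 0.0, -0.0321]
```

>>> play_rows([
  [[0, 0, -0.02], [0, 0, 0], 0.04],
  [[0, 0, -0.045], [0, 0, 0], 0.04],
  [[0, 0, -0.07], [0, 0, 0], 0.04],
  [[0, 0, -0.1], [0, 0, 0], 0.04],
  [[0, 0, -0.1], [0, 0, 0], 0.04],
])

```text
t: 16.2
eef_pos: [0.4333, -0.2758, 0.1801]
orientation: [[0.189, 0.982, 0.006], [0.982, -0.189, -0.002], [-0.001, 0.006, -1.0]]
contact_force: [1.1, -0.7, -0.9]
gripper_width: 0.0492
grip_force: 29.9
```

>>> play_rows([
  [[0.04, 0.01, 0], [0, 0, -0.01], 0.04],
  [[0.08, 0.02, 0], [0, 0, -0.02], 0.04],
  [[0.12, 0.03, 0], [0, 0, -0.03], 0.04],
  [[0.16, 0.04, 0], [0, 0, -0.035], 0.04],
  [[0.171, 0.046, 0], [0, 0, -0.035], 0.04],
])

```text
t: 16.7
eef_pos: [0.5104, -0.1106, 0.1758]
orientation: [[0.148, 0.989, 0.0], [0.989, -0.148, 0.002], [0.002, -0.0, -1.0]]
contact_force: [-0.7, -1.1, -1.0]
gripper_width: 0.0488
grip_force: 29.9
```

>>> play_rows([
  [[0.04, 0.012, 0], [0, 0, -0.01], 0.04],
  [[0.08, 0.025, 0], [0, 0, -0.02], 0.04],
  [[0.12, 0.037, 0], [0, 0, -0.03], 0.04],
  [[0.16, 0.05, 0], [0, 0, -0.032], 0.04],
  [[0.169, 0.052, 0], [0, 0, -0.032], 0.04],
])

```text
t: 17.2
eef_pos: [0.5876, 0.0486, 0.1755]
orientation: [[0.117, 0.993, 0.0], [0.993, -0.117, 0.002], [0.002, -0.0, -1.0]]
contact_force: [0.1, -0.3, -0.7]
gripper_width: 0.0488
grip_force: 29.9
```

```bash
python3 - <<'E'
from h import *
s=st(); t=vw(0,-.082); R,q=go(t[0],t[1],.085,-7.16)
E
```

```text
17.2 [0.5876 0.0486 0.1755] [[0.117, 0.993, 0.0], [0.993, -0.117, 0.002], [0.002, -0.0, -1.0]] 0.04881747478103939 29.92482807232392 [ 0.1 -0.3 -0.7]
row [-0.0057, 0.0016, 0.0905] [-0.0002, -0.0019, 0.0078]
```

>>> play_rows([
  [[-0.006, 0.0015, 0.03], [0, 0, 0.008], 0.04],
  [[-0.006, 0.0015, 0.06], [0, 0, 0.008], 0.04],
  [[-0.006, 0.0015, 0.08], [0, 0, 0.008], 0.04],
  [[-0.006, 0.0015, 0.09], [0, 0, 0.008], 0.04],
  [[-0.006, 0.0015, 0.09], [0, 0, 0.008], 0.04],
])

```text
t: 17.7
eef_pos: [0.5865, 0.0365, 0.0849]
orientation: [[0.131, 0.991, -0.002], [0.991, -0.131, -0.001], [-0.001, -0.002, -1.0]]
contact_force: [-0.3, 0.5, -1.4]
gripper_width: 0.0492
grip_force: 29.9
```

>>> play_rows([
  [[0, 0, 0.001], [0, 0, 0], 0.04],
  [[0, 0, 0.002], [0, 0, 0], 0.04],
])

```text
t: 17.9
eef_pos: [0.5881, 0.0372, 0.0854]
orientation: [[0.131, 0.991, 0.002], [0.991, -0.131, 0.0], [0.001, 0.002, -1.0]]
contact_force: [0.8, -0.5, -0.9]
gripper_width: 0.0488
grip_force: 29.9
```

>>> play_rows([
  [[0.005, 0, 0], [0, 0, 0], 0.04],
  [[0.005, 0, 0.003], [0, 0, 0], 0.04],
  [[0.005, 0, 0.003], [0, 0, 0], 0.065],
  [[0.005, 0, 0.003], [0, 0, 0], 0.065],
  [[0.005, 0, 0.003], [0, 0, 0], 0.065],
])

```text
t: 18.4
eef_pos: [0.588, 0.0423, 0.0812]
orientation: [[0.131, 0.991, 0.0], [0.991, -0.131, 0.0], [0.0, 0.0, -1.0]]
contact_force: [0.4, -0.3, -1.3]
gripper_width: 0.0625
grip_force: 0.0
```

>>> play_rows([
  [[0, 0, -0.03], [0, 0, 0], 0.065],
  [[0, 0, -0.07], [0, 0, 0], 0.065],
  [[0, 0, -0.1], [0, 0, 0], 0.065],
  [[0, 0, -0.1], [0, 0, 0], 0.065],
])

```text
t: 18.8
eef_pos: [0.5901, 0.0422, 0.1858]
orientation: [[0.131, 0.991, 0.007], [0.991, -0.131, 0.002], [0.002, 0.007, -1.0]]
contact_force: [0.5, -0.2, -0.6]
gripper_width: 0.0647
grip_force: 0.0
```

```bash
python3 - <<'E'
from h import *
s=st(); p=get_image('wrist');print([ (round(r['score'],2),wv(*atz(p,r['at'],.013)[:2])) for r in finder.landmark_of('cast_a_center',p)[:3]])
p=get_image('scene'); yellow(p,amin=200)
p=get_image('top'); yellow(p,amin=100); save(p,'t7.png')
R,q=go(.51,-.22,.17,-6);R,q=go(.4331,-.4057,.14,-5.5,R0=R,p0=q)
E
```

```text
18.8 [0.5901 0.0422 0.1858] [[0.131, 0.991, 0.007], [0.991, -0.131, 0.002], [0.002, 0.007, -1.0]] 0.06474014641667382 0.0 [ 0.5 -0.2 -0.6]
[(0.78, array([-0.0013065 , -0.08127473]))]
yl [442 214  28  20 219] [ 864.2 -207.9] [95.5 70. ] 46.7
yl [387 333  38  35 667] [ 429.1 -410.2] [76.9 59. ] 79.5
yl [341 108  25  14 148] [ 853.9 -198.6] [67.9 37.9] 89.0
yl [148 139  31  25 210] [755.6 334.7] [54.3 86.9] 13.5
yl [ 214  148   51  167 5391] [529.9 124.4] [140.5 462.7] 89.9
yl [162 155  27  14 104] [721.9 307.6] [75.9 34.5] 79.9
yl [ 57 177  33  23 237] [653.6 594.5] [42.1 93.3] 19.8
yl [  269   224   289   256 24276] [ 182.7 -439.2] [547.8 819.8] 26.3
yl [421 254  23  19 366] [ 430.5 -407. ] [60.1 49.5] 88.2
yl [ 196  323   56   85 3211] [160. 170.] [120.  245.9] 70.4
yl [ 31 331  90  14 465] [239.9 570.6] [244.6  35.1] 89.3
yl [  47  330  159  144 6869] [104.4 451.9] [414.3 381.4] 79.8
yl [298 382  30  65 952] [ 38.5 -90.7] [171.9  69. ] 14.6
yl [ 185  409   58   61 2671] [-40.2 194. ] [156.3 144.4] 7.2
yl [239 409  13  59 344] [-30.9 111.2] [151.9  22.4] 8.0
yl [175 417  14  56 308] [-46.  279.9] [144.5  23.5] 9.0
yl [298 444  14  27 128] [-80.9 -50.7] [74.9 13. ] 26.8
row [-0.2701, -0.0424, 0.0102] [-0.0017, 0.0005, -0.0261]
row [-0.1927, -0.0571, 0.03] [0.0, 0.0, -0.0087]
```

>>> play_rows([
  [[-0.23, -0.036, 0.0], [0, 0, -0.026], 0.075],
  [[-0.23, -0.036, 0.0], [0, 0, -0.026], 0.075],
  [[-0.23, -0.036, 0.0], [0, 0, -0.026], 0.075],
  [[-0.23, -0.036, 0.0], [0, 0, -0.026], 0.075],
  [[-0.23, -0.036, 0.0], [0, 0, -0.026], 0.075],
])

```text
t: 19.5
eef_pos: [0.52, -0.1847, 0.1801]
orientation: [[0.108, 0.994, -0.002], [0.994, -0.108, -0.001], [-0.001, -0.002, -1.0]]
contact_force: [0.5, -0.4, 0.3]
gripper_width: 0.0747
grip_force: 0.0
```

>>> play_rows([
  [[-0.2325, -0.0635, 0.04], [0, 0, -0.009], 0.075],
  [[-0.2325, -0.0635, 0.04], [0, 0, -0.009], 0.075],
  [[-0.2325, -0.0635, 0.04], [0, 0, -0.009], 0.075],
  [[-0.2325, -0.0635, 0.04], [0, 0, -0.009], 0.075],
  [[-0.2325, -0.0635, 0.04], [0, 0, -0.009], 0.075],
])

```text
t: 20.0
eef_pos: [0.4327, -0.4075, 0.1395]
orientation: [[0.097, 0.995, -0.002], [0.995, -0.097, 0.001], [0.0, -0.002, -1.0]]
contact_force: [0.8, -0.8, 0.3]
gripper_width: 0.0748
grip_force: 0.0
```

>>> play_rows([
  [[0, 0, 0], [0, 0, 0], 0.075],
  [[0, 0, 0], [0, 0, 0], 0.075],
])

```text
t: 20.2
eef_pos: [0.4333, -0.4062, 0.1396]
orientation: [[0.099, 0.995, -0.003], [0.995, -0.099, 0.001], [0.001, -0.003, -1.0]]
contact_force: [-0.2, 0.4, -0.4]
gripper_width: 0.0751
grip_force: 0.0
```

```bash
python3 - <<'E'
from h import *
s=st(); R,q=go(.4331,-.4057,.074,-5.5)
E
```

```text
20.2 [ 0.4333 -0.4062  0.1396] [[0.099, 0.995, -0.003], [0.995, -0.099, 0.001], [0.001, -0.003, -1.0]] 0.0751490888139409 0.0 [-0.2  0.4 -0.4]
row [0.0005, -0.0001, 0.0656] [-0.0027, -0.0009, -0.0027]
```

>>> play_rows([
  [[0, 0, 0.03], [0, 0, 0], 0.075],
  [[0, 0, 0.064], [0, 0, 0], 0.075],
  [[0, 0, 0.064], [0, 0, 0], 0.06],
  [[0, 0, 0.064], [0, 0, 0], 0.04],
  [[0, 0, 0.064], [0, 0, 0], 0.04],
])

```text
t: 20.7
eef_pos: [0.4357, -0.4057, 0.0788]
orientation: [[0.095, 0.995, 0.002], [0.995, -0.095, -0.001], [-0.001, 0.002, -1.0]]
contact_force: [-0.4, -0.3, -0.4]
gripper_width: 0.0585
grip_force: 0.0
```

>>> play_rows([
  [[0, 0, 0], [0, 0, 0], 0.04],
  [[0, 0, 0], [0, 0, 0], 0.04],
  [[0, 0, 0], [0, 0, 0], 0.04],
])

```text
t: 21.0
eef_pos: [0.4355, -0.406, 0.0787]
orientation: [[0.096, 0.995, 0.002], [0.995, -0.096, -0.001], [-0.001, 0.002, -1.0]]
contact_force: [-1.6, 2.5, 7.5]
gripper_width: 0.0493
grip_force: 30.2
```

>>> play_rows([
  [[0, 0, -0.02], [0, 0, 0], 0.04],
  [[0, 0, -0.045], [0, 0, 0], 0.04],
  [[0, 0, -0.07], [0, 0, 0], 0.04],
  [[0, 0, -0.1], [0, 0, 0], 0.04],
  [[0, 0, -0.1], [0, 0, 0], 0.04],
])

```text
t: 21.5
eef_pos: [0.436, -0.4072, 0.1817]
orientation: [[0.096, 0.995, 0.006], [0.995, -0.096, -0.004], [-0.003, 0.006, -1.0]]
contact_force: [0.3, -1.2, -0.2]
gripper_width: 0.0492
grip_force: 29.9
```

```bash
python3 - <<'E'
from h import *
s=st(); t=vw(0,0); p=np.array(s['eef_pos']); a=p[:2]
R=np.array(s['orientation']);q=p
for k in (1,2,3): m=a+(t-a)*k/3; R,q=go(m[0],m[1],.175,-5.5-1.66*k/3,R0=R,p0=q)
p=get_image('wrist'); print(proj(p,[[.433,-.406,.1]]))
E
```

```text
21.5 [ 0.436  -0.4072  0.1817] [[0.096, 0.995, 0.006], [0.995, -0.096, -0.004], [-0.003, 0.006, -1.0]] 0.049172326124779495 29.862443710444495 [ 0.3 -1.2 -0.2]
row [0.1816, 0.0369, 0.0064] [0.0062, 0.003, 0.0092]
row [0.1819, 0.0353, 0.0] [0.0, 0.0, 0.0097]
row [0.1822, 0.0335, 0.0] [0.0, 0.0, 0.0097]
[[311.64284439 276.41432183]]
```

>>> play_rows([
  [[0.045, 0.009, 0], [0, 0, 0.005], 0.04],
  [[0.09, 0.018, 0], [0, 0, 0.009], 0.04],
  [[0.135, 0.027, 0], [0, 0, 0.009], 0.04],
  [[0.18, 0.036, 0], [0, 0, 0.009], 0.04],
  [[0.1816, 0.037, 0], [0, 0, 0.009], 0.04],
])

```text
t: 22.05
eef_pos: [0.4909, -0.2214, 0.1761]
orientation: [[0.096, 0.995, -0.001], [0.995, -0.096, 0.003], [0.003, -0.001, -1.0]]
contact_force: [0.1, 0.2, -0.9]
gripper_width: 0.0493
grip_force: 29.9
```

>>> play_rows([
  [[0.045, 0.009, 0], [0, 0, 0.005], 0.04],
  [[0.09, 0.018, 0], [0, 0, 0.01], 0.04],
  [[0.135, 0.027, 0], [0, 0, 0.01], 0.04],
  [[0.18, 0.035, 0], [0, 0, 0.01], 0.04],
  [[0.182, 0.0353, 0], [0, 0, 0.01], 0.04],
])

```text
t: 22.55
eef_pos: [0.5441, -0.0442, 0.1762]
orientation: [[0.106, 0.994, -0.001], [0.994, -0.106, 0.003], [0.002, -0.001, -1.0]]
contact_force: [-0.1, 0.1, -1.0]
gripper_width: 0.0492
grip_force: 29.9
```

>>> play_rows([
  [[0.045, 0.009, 0], [0, 0, 0.005], 0.04],
  [[0.09, 0.018, 0], [0, 0, 0.01], 0.04],
  [[0.135, 0.027, 0], [0, 0, 0.01], 0.04],
  [[0.182, 0.0335, 0], [0, 0, 0.01], 0.04],
  [[0.182, 0.0335, 0], [0, 0, 0.01], 0.04],
])

```text
t: 23.05
eef_pos: [0.597, 0.1337, 0.1758]
orientation: [[0.115, 0.993, -0.001], [0.993, -0.115, 0.003], [0.003, -0.002, -1.0]]
contact_force: [-1.0, -0.6, -0.6]
gripper_width: 0.0494
grip_force: 29.9
```

```bash
python3 - <<'E'
from h import *
s=st(); t=vw(0,0); R,q=go(t[0],t[1],.0845,-7.16)
E
```

```text
23.05 [0.597  0.1337 0.1758] [[0.115, 0.993, -0.001], [0.993, -0.115, 0.003], [0.003, -0.002, -1.0]] 0.04936366500873836 29.862883299356326 [-1.  -0.6 -0.6]
row [-0.0094, 0.003, 0.0913] [-0.0018, -0.003, 0.0094]
```

>>> play_rows([
  [[-0.004, 0.003, 0.03], [0, 0, 0.009], 0.04],
  [[-0.004, 0.003, 0.06], [0, 0, 0.009], 0.04],
  [[-0.004, 0.003, 0.08], [0, 0, 0.009], 0.04],
  [[-0.004, 0.003, 0.09], [0, 0, 0.009], 0.04],
  [[-0.004, 0.003, 0.091], [0, 0, 0.009], 0.04],
])

```text
t: 23.55
eef_pos: [0.5993, 0.1207, 0.085]
orientation: [[0.134, 0.991, -0.002], [0.991, -0.134, -0.001], [-0.001, -0.002, -1.0]]
contact_force: [0.1, -0.4, -0.4]
gripper_width: 0.0489
grip_force: 29.9
```

>>> play_rows([
  [[0, 0, 0.001], [0, 0, 0], 0.04],
  [[0, 0, 0.001], [0, 0, 0], 0.04],
])

```text
t: 23.75
eef_pos: [0.6003, 0.1215, 0.0861]
orientation: [[0.134, 0.991, 0.001], [0.991, -0.134, 0.001], [0.001, 0.001, -1.0]]
contact_force: [-0.4, 0.2, -0.6]
gripper_width: 0.0493
grip_force: 29.9
```

>>> play_rows([
  [[0.003, 0, 0.001], [0, 0, 0], 0.04],
  [[0.003, 0, 0.003], [0, 0, 0], 0.04],
  [[0.003, 0, 0.003], [0, 0, 0], 0.065],
  [[0.003, 0, 0.003], [0, 0, 0], 0.065],
  [[0.003, 0, 0.003], [0, 0, 0], 0.065],
])

```text
t: 24.25
eef_pos: [0.6002, 0.1246, 0.0823]
orientation: [[0.133, 0.991, 0.0], [0.991, -0.133, 0.0], [0.0, 0.0, -1.0]]
contact_force: [0.4, -0.3, -1.2]
gripper_width: 0.0625
grip_force: 0.0
```

>>> play_rows([
  [[0, 0, -0.03], [0, 0, 0], 0.065],
  [[0, 0, -0.07], [0, 0, 0], 0.065],
  [[0, 0, -0.11], [0, 0, 0], 0.065],
  [[0, 0, -0.15], [0, 0, 0], 0.065],
  [[0, 0, -0.2], [0, 0, 0], 0.065],
])

```text
t: 24.75
eef_pos: [0.5994, 0.1242, 0.2827]
orientation: [[0.134, 0.991, -0.002], [0.991, -0.134, -0.001], [-0.001, -0.002, -1.0]]
contact_force: [1.6, 0.3, 1.3]
gripper_width: 0.0648
grip_force: 0.0
```

```bash
python3 - <<'E'
from h import *
s=st(); p=get_image('wrist');print([ (round(r['score'],2),wv(*atz(p,r['at'],.013)[:2])) for r in finder.landmark_of('cast_a_center',p)[:3]])
R=np.array(s['orientation']);q=np.array(s['eef_pos']);a=q[:2];t=np.array([.455,-.20])
for k in (1,2): m=a+(t-a)*k/2; R,q=go(m[0],m[1],.30,-7.16,R0=R,p0=q)
E
```

```text
24.75 [0.5994 0.1242 0.2827] [[0.134, 0.991, -0.002], [0.991, -0.134, -0.001], [-0.001, -0.002, -1.0]] 0.06482621550976453 0.0 [1.6 0.3 1.3]
[(0.68, array([-0.0011062 , -0.08101369]))]
row [-0.1703, -0.0499, -0.017] [-0.0019, 0.0009, -0.0091]
row [-0.1698, -0.0514, 0.0] [0.0, 0.0, 0.0]
```

>>> play_rows([
  [[-0.17, -0.05, -0.017], [0, 0, -0.009], 0.075],
  [[-0.17, -0.05, -0.017], [0, 0, -0.009], 0.075],
  [[-0.17, -0.05, -0.017], [0, 0, -0.009], 0.075],
  [[-0.17, -0.05, -0.017], [0, 0, -0.009], 0.075],
])

```text
t: 25.25
eef_pos: [0.5264, -0.0415, 0.2997]
orientation: [[0.129, 0.992, 0.001], [0.992, -0.129, -0.0], [-0.0, 0.001, -1.0]]
contact_force: [1.2, 1.2, -0.2]
gripper_width: 0.0746
grip_force: 0.0
```

>>> play_rows([
  [[-0.17, -0.051, 0], [0, 0, 0], 0.075],
  [[-0.17, -0.051, 0], [0, 0, 0], 0.075],
  [[-0.17, -0.051, 0], [0, 0, 0], 0.075],
  [[-0.17, -0.051, 0], [0, 0, 0], 0.075],
  [[-0.17, -0.051, 0], [0, 0, 0], 0.075],
])

```text
t: 25.75
eef_pos: [0.454, -0.204, 0.2994]
orientation: [[0.132, 0.991, 0.001], [0.991, -0.132, -0.001], [-0.0, 0.001, -1.0]]
contact_force: [0.5, 0.2, 0.7]
gripper_width: 0.075
grip_force: 0.0
```

```bash
python3 - <<'E'
from h import *
s=st(); p=get_image('wrist');save(p,'w8.png'); casts(p)
E
```

```text
25.75 [ 0.454  -0.204   0.2994] [[0.132, 0.991, 0.001], [0.991, -0.132, -0.001], [-0.0, 0.001, -1.0]] 0.07504803289804521 0.0 [0.5 0.2 0.7]
```

View pics/w8.png

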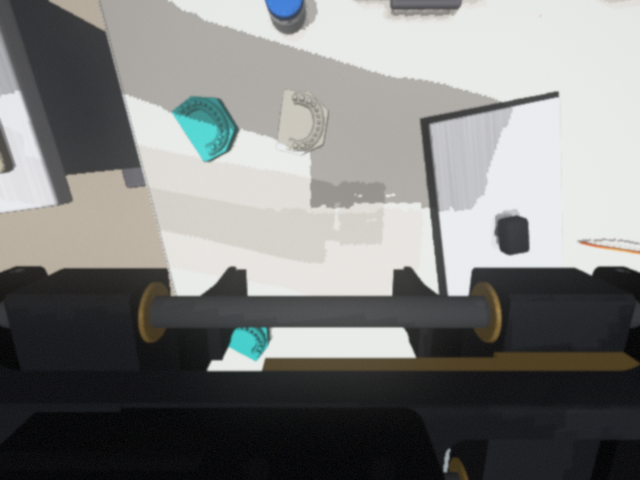

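```bash
python3 - <<'E'
from h import *
p=get_image('wrist'); im=np.ascontiguousarray(p['image'])
m=np.zeros(im.shape[:2],np.uint8); cv2.grabCut(im,m,(272,84,62,74),np.zeros((1,65)),np.zeros((1,65)),6,cv2.GC_INIT_WITH_RECT)
m=((m&1)*255).astype(np.uint8)
W=np.array([atz(p,a,.016)[:2] for a in np.argwhere(m)]); c,wh,ang=cv2.minAreaRect((W*1000).astype(np.float32)); print(np.round(c,1),np.round(wh,1),ang,len(W))
b=[proj(p,[[*(k/1000),.016]])[0] for k in cv2.boxPoints((c,wh,ang))]
im2=im.copy(); cv2.polylines(im2,[np.int32(b)],True,(255,0,0)); cv2.imwrite('pics/w8c.png',cv2.resize(np.hstack([im2[60:180,240:360],cv2.merge([m]*3)[60:180,240:360]])[:,:,::-1],None,fx=3.3,fy=3.3))
E
```

```text
[ 449.6 -106.3] [56.1 50.3] 70.1429443359375 2123
```

View pics/w8c.png

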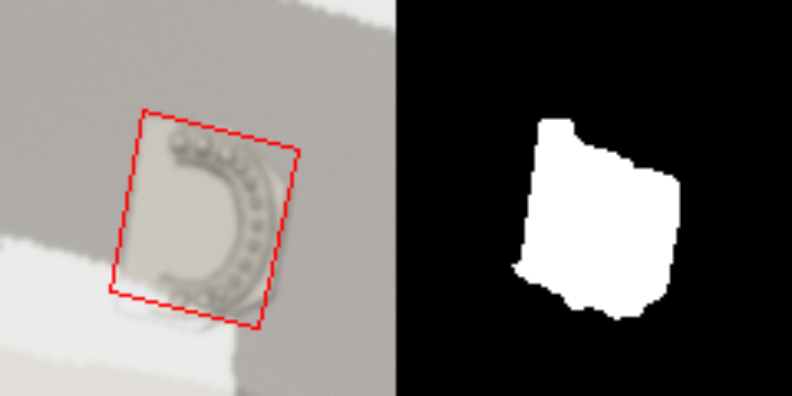

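```bash
python3 - <<'E'
from h import *
p=get_image('wrist'); q=atz(p,(127.4,301.2),.016); print(q)
for c in [(143,112),(110,307)]: print(atz(p,(60+c[1]/3.3,240+c[0]/3.3),.016))
st(); R,_=go(q[0],q[1],.13,-17)
E
```

```text
[ 0.44916724 -0.10606691  0.016     ]
[ 0.43525771 -0.0710199   0.016     ]
[ 0.41563763 -0.1285838   0.016     ]
26.0 [ 0.4567 -0.1984  0.299 ] [[0.123, 0.992, -0.0], [0.992, -0.123, 0.0], [0.0, -0.0, -1.0]] 0.07495106248898117 0.0 [ 0.5 -0.2 -0.3]
row [0.0907, -0.0188, 0.169] [-0.0002, -0.0002, 0.1738]
```

>>> play_rows([
  [[0.0878, -0.0188, 0.165], [0, 0, 0.19], 0.073],
  [[0.0878, -0.0188, 0.165], [0, 0, 0.19], 0.073],
  [[0.0878, -0.0188, 0.165], [0, 0, 0.19], 0.073],
  [[0.0878, -0.0188, 0.165], [0, 0, 0.19], 0.073],
  [[0.0878, -0.0188, 0.165], [0, 0, 0.19], 0.073],
])

```text
t: 26.5
eef_pos: [0.4461, -0.1067, 0.1303]
orientation: [[0.305, 0.952, -0.008], [0.952, -0.305, 0.001], [-0.002, -0.007, -1.0]]
contact_force: [-0.3, -0.1, 0.4]
gripper_width: 0.0729
grip_force: 0.0
```

```bash
python3 - <<'E'
from h import *
s=st(); R,_=go(.449,-.109,.078,-18)
p=get_image('scene'); save(p,'s9.png')
a=p['image'][200:400,200:460,::-1].copy()
# expected outline of white cast
c=np.array([.449,-.109]); ax=np.radians(-18); u=np.array([np.cos(ax),np.sin(ax)]); v=np.array([-u[1],u[0]])
b=[[*(c+i*.0255*u+j*.033*v),.016] for i,j in((1,1),(1,-1),(-1,-1),(-1,1))]
cv2.polylines(a,[np.int32(proj(p,b)-[200,200])],True,(0,0,255)); cv2.imwrite('pics/s9c.png',cv2.resize(a,None,fx=3,fy=3))
E
```

```text
26.5 [ 0.4461 -0.1067  0.1303] [[0.305, 0.952, -0.008], [0.952, -0.305, 0.001], [-0.002, -0.007, -1.0]] 0.07290660643839983 0.0 [-0.3 -0.1  0.4]
row [-0.0013, 0.0039, 0.0523] [-0.0075, 0.0016, 0.0045]
```

View pics/s9c.png

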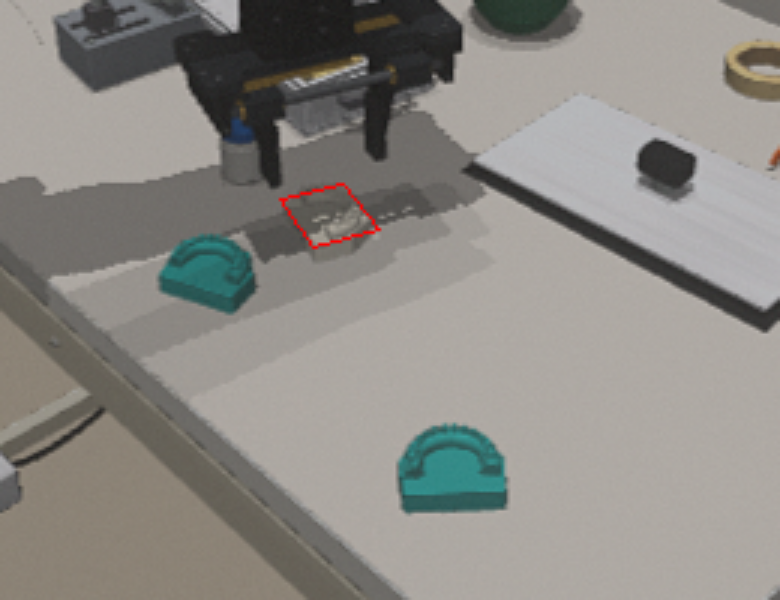

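>>> play_rows([
  [[-0.001, 0.002, 0.03], [0, 0, 0.004], 0.073],
  [[-0.001, 0.002, 0.053], [0, 0, 0.004], 0.073],
  [[-0.001, 0.002, 0.053], [0, 0, 0.004], 0.06],
  [[-0.001, 0.002, 0.053], [0, 0, 0.004], 0.04],
  [[-0.001, 0.002, 0.053], [0, 0, 0.004], 0.04],
])

```text
t: 27.05
eef_pos: [0.4513, -0.1122, 0.0831]
orientation: [[0.314, 0.949, 0.003], [0.949, -0.314, -0.0], [0.001, 0.003, -1.0]]
contact_force: [-0.2, 0.2, 0.0]
gripper_width: 0.0562
grip_force: 0.3
```

>>> play_rows([
  [[0, 0, 0], [0, 0, 0], 0.04],
  [[0, 0, 0], [0, 0, 0], 0.04],
  [[0, 0, 0], [0, 0, 0], 0.04],
])

```text
t: 27.35
eef_pos: [0.4509, -0.1119, 0.0826]
orientation: [[0.314, 0.95, 0.002], [0.95, -0.314, 0.0], [0.001, 0.002, -1.0]]
contact_force: [-2.1, 0.9, 8.6]
gripper_width: 0.0481
grip_force: 30.3
```

>>> play_rows([
  [[0, 0, -0.02], [0, 0, 0], 0.04],
  [[0, 0, -0.045], [0, 0, 0], 0.04],
  [[0, 0, -0.07], [0, 0, 0], 0.04],
  [[0, 0, -0.12], [0, 0, 0], 0.04],
  [[0, 0, -0.12], [0, 0, 0], 0.04],
])

```text
t: 27.85
eef_pos: [0.4527, -0.1125, 0.2072]
orientation: [[0.314, 0.949, 0.01], [0.949, -0.314, 0.0], [0.003, 0.009, -1.0]]
contact_force: [0.3, -0.2, -1.3]
gripper_width: 0.0484
grip_force: 29.9
```

```bash
python3 - <<'E'
from h import *
s=st(); t=vw(.012,.079); p=np.array(s['eef_pos']); a=p[:2]
R=np.array(s['orientation']);q=p
for k in (1,2): m=a+(t-a)*k/2; R,q=go(m[0],m[1],.20,-18+10.84*k/2,R0=R,p0=q)
E
```

```text
27.85 [ 0.4527 -0.1125  0.2072] [[0.314, 0.949, 0.01], [0.949, -0.314, 0.0], [0.003, 0.009, -1.0]] 0.04843466320667446 29.874883476446854 [ 0.3 -0.2 -1.3]
row [0.1752, 0.0303, 0.0081] [0.0094, -0.0029, -0.1]
row [0.1713, 0.0477, 0.0] [0.0, 0.0, -0.0946]
```

>>> play_rows([
  [[0.04, 0.007, 0], [0, 0, -0.03], 0.04],
  [[0.08, 0.014, 0], [0, 0, -0.05], 0.04],
  [[0.12, 0.02, 0], [0, 0, -0.08], 0.04],
  [[0.16, 0.027, 0], [0, 0, -0.1], 0.04],
  [[0.175, 0.03, 0], [0, 0, -0.1], 0.04],
])

```text
t: 28.35
eef_pos: [0.5344, 0.0493, 0.2013]
orientation: [[0.212, 0.977, 0.001], [0.977, -0.212, 0.001], [0.002, 0.001, -1.0]]
contact_force: [-0.2, -0.1, -0.8]
gripper_width: 0.0481
grip_force: 29.9
```

>>> play_rows([
  [[0.04, 0.011, 0], [0, 0, -0.03], 0.04],
  [[0.08, 0.022, 0], [0, 0, -0.05], 0.04],
  [[0.12, 0.034, 0], [0, 0, -0.08], 0.04],
  [[0.155, 0.044, 0], [0, 0, -0.095], 0.04],
  [[0.171, 0.048, 0], [0, 0, -0.095], 0.04],
])

```text
t: 28.85
eef_pos: [0.6179, 0.2049, 0.2009]
orientation: [[0.12, 0.993, 0.0], [0.993, -0.12, 0.001], [0.001, -0.0, -1.0]]
contact_force: [0.0, 0.0, -1.0]
gripper_width: 0.0481
grip_force: 29.9
```

>>> play_rows([
  [[0, 0, 0.02], [0, 0, 0], 0.04],
  [[0, 0, 0.03], [0, 0, 0], 0.04],
  [[0, 0, 0.03], [0, 0, 0], 0.04],
])

```text
t: 29.15
eef_pos: [0.6165, 0.2004, 0.1695]
orientation: [[0.125, 0.992, -0.003], [0.992, -0.125, -0.002], [-0.002, -0.003, -1.0]]
contact_force: [0.6, 0.0, -1.1]
gripper_width: 0.0481
grip_force: 29.9
```

```bash
python3 - <<'E'
from h import *
s=st(); t=vw(.012,.081); R,q=go(t[0],t[1],.091,-7.16)
p=get_image('scene'); save(p,'s10.png'); a=p['image'][140:280,180:400,::-1]; cv2.imwrite('pics/s10c.png',cv2.resize(a,None,fx=3.5,fy=3.5))
E
```

```text
29.15 [0.6165 0.2004 0.1695] [[0.125, 0.992, -0.003], [0.992, -0.125, -0.002], [-0.002, -0.003, -1.0]] 0.0480580720366231 29.87541915851409 [ 0.6  0.  -1.1]
row [0.0035, 0.0041, 0.0785] [-0.0026, 0.002, 0.0001]
```

View pics/s10c.png

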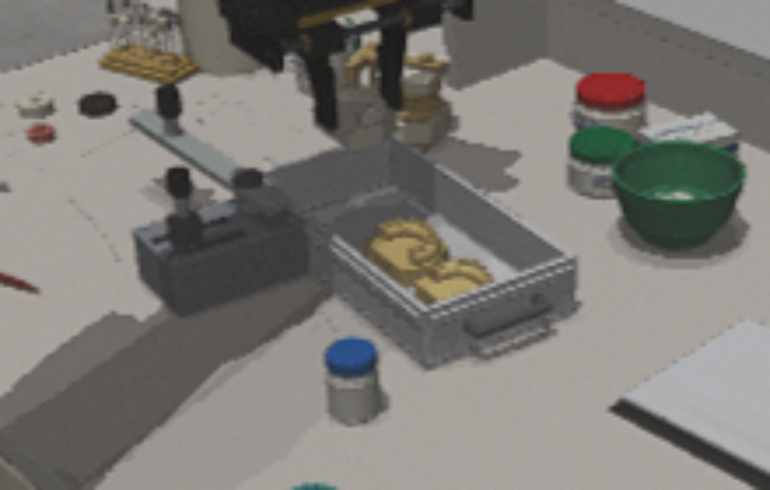

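>>> play_rows([
  [[0.003, 0.003, 0.03], [0, 0, 0], 0.04],
  [[0.003, 0.003, 0.055], [0, 0, 0], 0.04],
  [[0.003, 0.003, 0.07], [0, 0, 0], 0.04],
  [[0.003, 0.003, 0.077], [0, 0, 0], 0.04],
  [[0.003, 0.003, 0.077], [0, 0, 0], 0.04],
])

```text
t: 29.7
eef_pos: [0.6207, 0.2038, 0.0942]
orientation: [[0.124, 0.992, -0.0], [0.992, -0.124, -0.0], [-0.0, -0.0, -1.0]]
contact_force: [0.1, 0.6, -0.2]
gripper_width: 0.0478
grip_force: 29.9
```

>>> play_rows([
  [[0, 0, 0], [0, 0, 0], 0.04],
  [[0, 0, 0.001], [0, 0, 0], 0.04],
])

```text
t: 29.9
eef_pos: [0.6215, 0.2043, 0.0947]
orientation: [[0.124, 0.992, 0.002], [0.992, -0.124, 0.001], [0.001, 0.002, -1.0]]
contact_force: [-0.0, -0.7, -1.3]
gripper_width: 0.0479
grip_force: 29.9
```

>>> play_rows([
  [[0, -0.001, 0.003], [0, 0, 0], 0.04],
  [[0, -0.001, 0.005], [0, 0, 0], 0.04],
  [[0, -0.001, 0.006], [0, 0, 0], 0.04],
  [[0, -0.001, 0.006], [0, 0, 0], 0.04],
])

```text
t: 30.3
eef_pos: [0.6196, 0.2043, 0.0877]
orientation: [[0.124, 0.992, -0.0], [0.992, -0.124, 0.0], [0.0, -0.0, -1.0]]
contact_force: [-3.4, -1.0, 5.1]
gripper_width: 0.048
grip_force: 30.1
```

Floor contact. I'll release, lift away and check.

>>> play_rows([
  [[0, 0, 0], [0, 0, 0], 0.065],
  [[0, 0, 0], [0, 0, 0], 0.065],
  [[0, 0, 0], [0, 0, 0], 0.065],
  [[0, 0, -0.03], [0, 0, 0], 0.065],
  [[0, 0, -0.07], [0, 0, 0], 0.065],
])

```text
t: 30.8
eef_pos: [0.6185, 0.2038, 0.1558]
orientation: [[0.124, 0.992, -0.004], [0.992, -0.124, -0.002], [-0.002, -0.004, -1.0]]
contact_force: [1.5, 0.6, -0.2]
gripper_width: 0.0647
grip_force: 0.0
```

>>> play_rows([
  [[-0.05, 0, -0.05], [0, 0, 0], 0.06],
  [[-0.1, 0, -0.1], [0, 0, 0], 0.06],
  [[-0.15, 0, -0.12], [0, 0, 0], 0.06],
  [[-0.2, 0, -0.12], [0, 0, 0], 0.06],
  [[-0.24, 0, -0.12], [0, 0, 0], 0.06],
])

```text
t: 31.3
eef_pos: [0.5937, -0.0068, 0.2754]
orientation: [[0.123, 0.992, 0.003], [0.992, -0.123, 0.001], [0.001, 0.003, -1.0]]
contact_force: [0.6, 0.3, 0.5]
gripper_width: 0.0601
grip_force: 0.0
```

```bash
python3 - <<'E'
from h import *
s=st(); p=get_image('wrist');save(p,'w11.png')
for r in finder.landmark_of('cast_a_center',p)[:5]: print(round(r['score'],2),np.round(r['at']),wv(*atz(p,r['at'],.013)[:2]))
k=[.6590,-.2526]
R,q=go(.64,-.13,.19,-1);R,q=go(k[0],k[1],.17,3.8,R0=R,p0=q)
E
```

```text
31.3 [ 0.5937 -0.0068  0.2754] [[0.123, 0.992, 0.003], [0.992, -0.123, 0.001], [0.001, 0.003, -1.0]] 0.06005711677297452 0.0 [0.6 0.3 0.5]
0.74 [167. 305.] [-0.00266125 -0.07986361]
row [-0.1082, 0.0617, 0.0859] [0.0031, 0.0026, -0.1175]
row [-0.1222, 0.0211, 0.02] [0.0, 0.0, -0.0838]
```

View pics/w11.png

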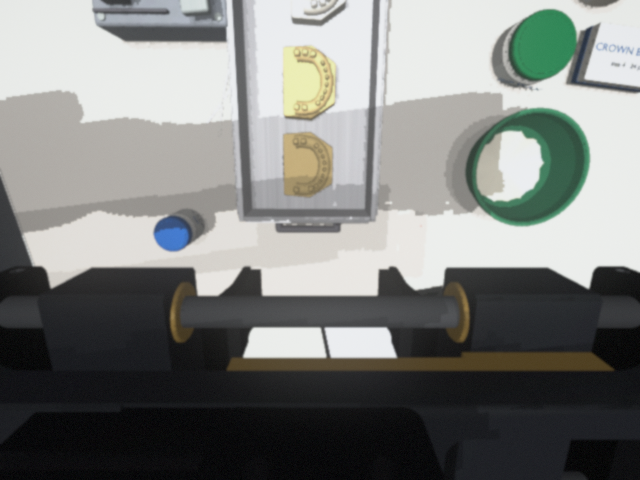

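All three casts lie in a row in the flask: yellow at (163, 308) and (82, 308), white at (8, 318). Next I fetch the lid, using the flask's near-end rim corners to check its pose.

```bash
python3 - <<'E'
from h import *
p=get_image('wrist')
for c in((220,238.5),(220.5,378)): print(wv(*atz(p,c,.05)[:2]))
for n in('lid_knob',):
    for r in finder.landmark_of(n,p)[:2]: print(r['score'],r['at'])
E
```

```text
[-0.06486091 -0.13541952]
[ 0.06958884 -0.13722284]
```

>>> play_rows([
  [[-0.108, 0.062, 0.08], [0, 0, -0.1175], 0.06],
  [[-0.108, 0.062, 0.08], [0, 0, -0.1175], 0.06],
  [[-0.108, 0.062, 0.08], [0, 0, -0.1175], 0.06],
  [[-0.108, 0.062, 0.08], [0, 0, -0.1175], 0.06],
])

```text
t: 31.9
eef_pos: [0.6406, -0.1244, 0.1881]
orientation: [[0.011, 1.0, -0.007], [1.0, -0.011, -0.003], [-0.003, -0.007, -1.0]]
contact_force: [-0.8, -0.2, 0.4]
gripper_width: 0.0603
grip_force: 0.0
```

>>> play_rows([
  [[-0.12, 0.021, 0.01], [0, 0, -0.084], 0.06],
  [[-0.12, 0.021, 0.01], [0, 0, -0.084], 0.06],
  [[-0.12, 0.021, 0.01], [0, 0, -0.084], 0.06],
  [[-0.12, 0.021, 0.01], [0, 0, -0.084], 0.06],
  [[-0.12, 0.021, 0.01], [0, 0, -0.084], 0.06],
])

```text
t: 32.4
eef_pos: [0.6626, -0.2383, 0.1827]
orientation: [[-0.079, 0.997, -0.001], [0.997, 0.079, 0.001], [0.002, -0.001, -1.0]]
contact_force: [1.0, 1.2, -1.0]
gripper_width: 0.0596
grip_force: 0.0
```

```bash
python3 - <<'E'
from h import *
p=get_image('wrist')
for n in('lid_knob',):
    for r in finder.landmark_of(n,p)[:2]: print(r['score'],r['at'],atz(p,r['at'],.037))
s=st();go(.6590,-.2526,.0935,3.8)
E
```

```text
0.61 [262.3, 316.4] [ 0.66207953 -0.25114622  0.037     ]
32.5 [ 0.6629 -0.2372  0.1833] [[-0.081, 0.997, 0.0], [0.997, 0.081, 0.002], [0.002, 0.0, -1.0]] 0.06000205466907338 0.0 [-0.1 -0.4  0.1]
row [-0.0152, -0.0051, 0.0897] [0.0002, -0.0017, 0.0145]
```

>>> play_rows([
  [[-0.0155, -0.0045, 0.03], [0, 0, 0.0145], 0.06],
  [[-0.0155, -0.0045, 0.06], [0, 0, 0.0145], 0.06],
  [[-0.0155, -0.0045, 0.075], [0, 0, 0.0145], 0.06],
  [[-0.0155, -0.0045, 0.085], [0, 0, 0.0145], 0.06],
  [[-0.0155, -0.0045, 0.085], [0, 0, 0.0145], 0.06],
])

```text
t: 33.0
eef_pos: [0.6589, -0.2545, 0.0977]
orientation: [[-0.065, 0.998, -0.001], [0.998, 0.065, 0.001], [0.001, -0.001, -1.0]]
contact_force: [-0.1, -0.2, 0.8]
gripper_width: 0.0599
grip_force: 0.0
```

>>> play_rows([
  [[0, 0, 0], [0, 0, 0], 0.06],
  [[0, 0, 0], [0, 0, 0], 0.06],
])

```text
t: 33.2
eef_pos: [0.6595, -0.256, 0.1001]
orientation: [[-0.063, 0.998, 0.002], [0.998, 0.063, -0.0], [-0.001, 0.002, -1.0]]
contact_force: [0.1, 0.4, 0.4]
gripper_width: 0.0599
grip_force: 0.0
```

>>> play_rows([
  [[0.003, 0, 0.004], [0, 0, 0], 0.05],
  [[0.003, 0, 0.007], [0, 0, 0], 0.04],
  [[0.003, 0, 0.007], [0, 0, 0], 0.02],
  [[0.003, 0, 0.007], [0, 0, 0], 0.01],
  [[0.003, 0, 0.007], [0, 0, 0], 0.01],
])

```text
t: 33.7
eef_pos: [0.6586, -0.2532, 0.0916]
orientation: [[-0.063, 0.998, 0.0], [0.998, 0.063, -0.0], [-0.0, 0.0, -1.0]]
contact_force: [0.1, 0.4, -0.8]
gripper_width: 0.0281
grip_force: 0.6
```

>>> play_rows([
  [[0, 0, 0], [0, 0, 0], 0.01],
  [[0, 0, 0], [0, 0, 0], 0.01],
  [[0, 0, 0], [0, 0, 0], 0.01],
])

```text
t: 34.0
eef_pos: [0.6587, -0.2531, 0.0916]
orientation: [[-0.063, 0.998, 0.0], [0.998, 0.063, -0.0], [-0.0, 0.0, -1.0]]
contact_force: [0.9, 0.4, -0.5]
gripper_width: 0.0254
grip_force: 30.0
```

>>> play_rows([
  [[0, 0, -0.015], [0, 0, 0], 0.01],
  [[0, 0, -0.04], [0, 0, 0], 0.01],
  [[0, 0, -0.07], [0, 0, 0], 0.01],
  [[0, 0, -0.1], [0, 0, 0], 0.01],
  [[0, 0, -0.1], [0, 0, 0], 0.01],
])

```text
t: 34.5
eef_pos: [0.6601, -0.2541, 0.1972]
orientation: [[-0.063, 0.998, 0.007], [0.998, 0.063, -0.002], [-0.003, 0.007, -1.0]]
contact_force: [0.7, -0.2, -3.8]
gripper_width: 0.0257
grip_force: 30.0
```

```bash
python3 - <<'E'
from h import *
s=st();R,q=go(.629,-.065,.20,-1.7);go(.600,.1252,.20,-7.16,R0=R,p0=q)
E
```

```text
34.5 [ 0.6601 -0.2541  0.1972] [[-0.063, 0.998, 0.007], [0.998, 0.063, -0.002], [-0.003, 0.007, -1.0]] 0.025671134793824654 29.99922609888017 [ 0.7 -0.2 -3.8]
row [0.1906, -0.0191, -0.0034] [0.0069, 0.0023, 0.0924]
row [0.1893, -0.0346, 0.0] [0.0, 0.0, 0.0953]
```

>>> play_rows([
  [[0.04, -0.004, 0], [0, 0, 0.02], 0.01],
  [[0.08, -0.008, 0], [0, 0, 0.04], 0.01],
  [[0.12, -0.012, 0], [0, 0, 0.06], 0.01],
  [[0.16, -0.016, 0], [0, 0, 0.08], 0.01],
  [[0.1906, -0.019, 0], [0, 0, 0.0924], 0.01],
])

```text
t: 35.0
eef_pos: [0.6265, -0.0609, 0.1907]
orientation: [[0.028, 1.0, -0.002], [1.0, -0.028, 0.001], [0.001, -0.002, -1.0]]
contact_force: [1.3, 0.3, -3.7]
gripper_width: 0.0256
grip_force: 30.0
```

>>> play_rows([
  [[0.045, -0.008, 0], [0, 0, 0.03], 0.01],
  [[0.09, -0.016, 0], [0, 0, 0.06], 0.01],
  [[0.135, -0.024, 0], [0, 0, 0.08], 0.01],
  [[0.165, -0.03, 0], [0, 0, 0.095], 0.01],
  [[0.184, -0.034, 0], [0, 0, 0.095], 0.01],
])

```text
t: 35.5
eef_pos: [0.5975, 0.1245, 0.1907]
orientation: [[0.121, 0.993, -0.002], [0.993, -0.121, 0.001], [0.001, -0.002, -1.0]]
contact_force: [-0.7, -0.6, -3.3]
gripper_width: 0.0259
grip_force: 30.0
```

>>> play_rows([
  [[0.002, 0, 0], [0, 0, 0], 0.01],
  [[0.002, 0, 0], [0, 0, 0], 0.01],
  [[0.002, 0, 0], [0, 0, 0], 0.01],
])

```text
t: 35.8
eef_pos: [0.5993, 0.1211, 0.1912]
orientation: [[0.126, 0.992, -0.0], [0.992, -0.126, -0.001], [-0.001, -0.0, -1.0]]
contact_force: [0.3, -1.0, -4.2]
gripper_width: 0.026
grip_force: 30.0
```

```bash
python3 - <<'E'
from h import *
s=st();go(.600,.1252,.15,-7.25)
E
```

```text
35.8 [0.5993 0.1211 0.1912] [[0.126, 0.992, -0.0], [0.992, -0.126, -0.001], [-0.001, -0.0, -1.0]] 0.025963611128851573 29.999074386432767 [ 0.3 -1.  -4.2]
row [0.0041, 0.0002, 0.0412] [-0.0002, 0.0009, 0.0003]
```

>>> play_rows([
  [[0.004, 0, 0.02], [0, 0, 0], 0.01],
  [[0.004, 0, 0.035], [0, 0, 0], 0.01],
  [[0.004, 0, 0.045], [0, 0, 0], 0.01],
  [[0.004, 0, 0.045], [0, 0, 0], 0.01],
  [[0.004, 0, 0.045], [0, 0, 0], 0.01],
])

```text
t: 36.3
eef_pos: [0.5999, 0.1264, 0.1466]
orientation: [[0.125, 0.992, -0.0], [0.992, -0.125, -0.0], [-0.0, -0.0, -1.0]]
contact_force: [-0.6, 0.6, -3.6]
gripper_width: 0.0257
grip_force: 30.0
```

>>> play_rows([
  [[-0.001, 0, 0.004], [0, 0, 0], 0.01],
  [[-0.001, 0, 0.008], [0, 0, 0], 0.01],
  [[-0.001, 0, 0.011], [0, 0, 0], 0.01],
  [[-0.001, 0, 0.013], [0, 0, 0], 0.01],
  [[-0.001, 0, 0.013], [0, 0, 0], 0.01],
])

```text
t: 36.8
eef_pos: [0.5997, 0.1259, 0.1336]
orientation: [[0.124, 0.992, 0.0], [0.992, -0.124, 0.0], [0.0, 0.0, -1.0]]
contact_force: [0.2, 0.0, -3.9]
gripper_width: 0.0256
grip_force: 30.0
```

>>> play_rows([
  [[0, 0, 0.002], [0, 0, 0], 0.01],
  [[0, 0, 0.002], [0, 0, 0], 0.01],
  [[0, 0, 0.002], [0, 0, 0], 0.01],
])

```text
t: 37.1
eef_pos: [0.5997, 0.1258, 0.1334]
orientation: [[0.124, 0.992, 0.0], [0.992, -0.124, 0.001], [0.001, 0.0, -1.0]]
contact_force: [-9.8, -1.8, 15.9]
gripper_width: 0.0254
grip_force: 30.0
```

>>> play_rows([
  [[0, 0, 0], [0, 0, 0], 0.05],
  [[0, 0, 0], [0, 0, 0], 0.05],
  [[0, 0, 0], [0, 0, 0], 0.05],
  [[0, 0, -0.05], [0, 0, 0], 0.05],
  [[0, 0, -0.1], [0, 0, 0], 0.05],
])

```text
t: 37.6
eef_pos: [0.5988, 0.1257, 0.2314]
orientation: [[0.124, 0.992, -0.003], [0.992, -0.124, -0.001], [-0.002, -0.003, -1.0]]
contact_force: [0.4, 0.8, 0.3]
gripper_width: 0.0487
grip_force: 0.0
```

>>> play_rows([
  [[-0.04, 0, -0.04], [0, 0, 0], 0.05],
  [[-0.06, 0, -0.06], [0, 0, 0], 0.05],
  [[-0.06, 0, -0.06], [0, 0, 0], 0.05],
  [[-0.06, 0, -0.06], [0, 0, 0], 0.05],
])

```text
t: 38.0
eef_pos: [0.5923, 0.0661, 0.2918]
orientation: [[0.125, 0.992, 0.001], [0.992, -0.125, 0.001], [0.001, 0.001, -1.0]]
contact_force: [0.2, 0.2, -0.1]
gripper_width: 0.0501
grip_force: 0.0
```

```bash
python3 - <<'E'
from h import *
s=st()
p=get_image('wrist')
for n,z in dict(lid_knob=.079,bar_handle=.096,bar_pivot=.096,catch_knob=.097).items():
    for r in finder.landmark_of(n,p)[:1]: print(n,round(r['score'],2),np.round(r['at']),wv(*atz(p,r['at'],z)[:2]))
q=get_image('scene')
for r in finder.landmark_of('lid_knob',q)[:1]: print(r['at'],wv(*atz(q,r['at'],.079)[:2]))
a=p['image'][0:280,100:500,::-1]; b=q['image'][150:270,190:370,::-1]
a=cv2.resize(a,(600,420)); cv2.imwrite('pics/c12.png',np.vstack([cv2.resize(a,(400,280)),cv2.resize(b,(400,267),interpolation=cv2.INTER_CUBIC)]))
piv=vw(-.09,.085);A=YAW+1.65;h=piv+.116*np.array([np.cos(A),np.sin(A)]);print(h)
R,_=go(h[0],h[1],.25,14.5)
go(h[0],h[1],.25,-25)
E
```

```text
38.0 [0.5923 0.0661 0.2918] [[0.125, 0.992, 0.001], [0.992, -0.125, 0.001], [0.001, 0.001, -1.0]] 0.05013027046304906 0.0 [ 0.2  0.2 -0.1]
lid_knob 0.69 [156. 321.] [0.00299816 0.00444561]
bar_pivot 0.82 [ 46. 206.] [-0.0859131   0.08763236]
catch_knob 0.71 [ 79. 120.] [-0.15493045  0.06355741]
[192.5, 297.2] [ 0.00031925 -0.01057428]
[0.52541008 0.33573591]
row [0.2586, -0.0991, 0.0407] [-0.0012, 0.0002, -0.3765]
row [0.2586, -0.0991, 0.0407] [-0.0011, 0.0006, 0.3129]
```

View pics/c12.png

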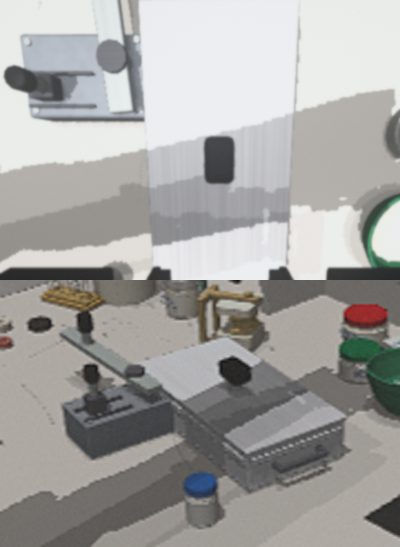

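>>> play_rows([
  [[0.13, -0.05, 0.02], [0, 0, -0.188], 0.05],
  [[0.13, -0.05, 0.02], [0, 0, -0.188], 0.05],
  [[0.13, -0.05, 0.02], [0, 0, -0.188], 0.05],
  [[0.13, -0.05, 0.02], [0, 0, -0.188], 0.05],
])

```text
t: 38.75
eef_pos: [0.5559, 0.2089, 0.2699]
orientation: [[-0.073, 0.997, -0.003], [0.997, 0.073, 0.002], [0.002, -0.003, -1.0]]
contact_force: [0.4, 1.0, -0.3]
gripper_width: 0.0499
grip_force: 0.0
```

>>> play_rows([
  [[0.1355, -0.0242, 0.02], [0, 0, -0.188], 0.05],
  [[0.1355, -0.0242, 0.02], [0, 0, -0.188], 0.05],
  [[0.1355, -0.0242, 0.02], [0, 0, -0.188], 0.05],
  [[0.1355, -0.0242, 0.02], [0, 0, -0.188], 0.05],
  [[0.1355, -0.0242, 0.02], [0, 0, -0.188], 0.05],
])

```text
t: 39.25
eef_pos: [0.5256, 0.3357, 0.2509]
orientation: [[-0.251, 0.968, -0.001], [0.968, 0.251, -0.001], [-0.001, -0.001, -1.0]]
contact_force: [1.6, -0.8, 0.1]
gripper_width: 0.0498
grip_force: 0.0
```

```bash
python3 - <<'E'
from h import *
p=get_image('wrist')
for r in finder.landmark_of('bar_handle',p)[:2]: print(r['score'],r['at'],atz(p,r['at'],.096))
s=st();go(.5254,.3357,.1495,14.5)
E
```

```text
0.72 [243.2, 316.5] [0.5243684  0.33431823 0.096     ]
39.35 [0.5268 0.3336 0.2515] [[-0.247, 0.969, 0.0], [0.969, 0.247, -0.001], [-0.001, 0.0, -1.0]] 0.050142372342388594 0.0 [-0.3 -0.6  0.5]
row [0.0024, -0.0008, 0.102] [0.0002, 0.0009, -0.0034]
```

>>> play_rows([
  [[0.0015, -0.001, 0.04], [0, 0, 0], 0.05],
  [[0.0015, -0.001, 0.08], [0, 0, 0], 0.05],
  [[0.0015, -0.001, 0.101], [0, 0, 0], 0.05],
  [[0.0015, -0.001, 0.101], [0, 0, 0], 0.03],
  [[0.0015, -0.001, 0.101], [0, 0, 0], 0.005],
])

```text
t: 39.85
eef_pos: [0.5256, 0.3354, 0.1516]
orientation: [[-0.247, 0.969, 0.001], [0.969, 0.247, 0.0], [-0.0, 0.001, -1.0]]
contact_force: [0.2, 0.1, 0.3]
gripper_width: 0.0411
grip_force: 0.0
```

>>> play_rows([
  [[0, 0, 0], [0, 0, 0], 0.005],
  [[0, 0, 0], [0, 0, 0], 0.005],
  [[0, 0, 0], [0, 0, 0], 0.005],
  [[0, 0, 0], [0, 0, 0], 0.005],
])

```text
t: 40.25
eef_pos: [0.5252, 0.3367, 0.1518]
orientation: [[-0.249, 0.969, 0.002], [0.969, 0.249, 0.001], [0.001, 0.002, -1.0]]
contact_force: [-1.2, -0.1, 6.3]
gripper_width: 0.0192
grip_force: 30.0
```

```bash
python3 - <<'E'
from h import *
s=st()
piv=vw(-.09,.085); p=np.array(s['eef_pos']); d=p[:2]-piv; print(np.linalg.norm(d),np.degrees(np.arctan2(d[1],d[0])-YAW))
def pose(th):
    a=YAW+np.radians(th); return np.array([*(piv+.1155*np.array([np.cos(a),np.sin(a)])),0]), Rt(np.radians(-80+th))
p0,R0=pose(94.5)
for j in range(1,6):
    q,R=pose(94.5-7*j); print(np.round(R0.T@(q-p0),4)[:2],round(np.radians(7*j),3))
E
```

```text
40.25 [0.5252 0.3367 0.1518] [[-0.249, 0.969, 0.002], [0.969, 0.249, 0.001], [0.001, 0.002, -1.0]] 0.019239012835933045 29.99752274248749 [-1.2 -0.1  6.3]
0.11693575434273927 94.67840840878068
[-0.005   0.0132] 0.122
[-0.0115  0.0257] 0.244
[-0.0195  0.0373] 0.367
[-0.0289  0.0478] 0.489
[-0.0395  0.0571] 0.611
```

>>> play_rows([
  [[-0.005, 0.0132, 0], [0, 0, 0.122], 0.005],
  [[-0.0115, 0.0257, 0], [0, 0, 0.244], 0.005],
  [[-0.0195, 0.0373, 0], [0, 0, 0.367], 0.005],
  [[-0.0289, 0.0478, 0], [0, 0, 0.489], 0.005],
  [[-0.0395, 0.0571, 0], [0, 0, 0.611], 0.005],
])

```text
t: 40.75
eef_pos: [0.5906, 0.3133, 0.1518]
orientation: [[0.355, 0.935, 0.002], [0.935, -0.355, 0.002], [0.003, 0.001, -1.0]]
contact_force: [-1.5, 0.6, 6.0]
gripper_width: 0.019
grip_force: 30.0
```

>>> play_rows([
  [[-0.005, 0.0132, 0], [0, 0, 0.122], 0.005],
  [[-0.0115, 0.0257, 0], [0, 0, 0.244], 0.005],
  [[-0.0195, 0.0373, 0], [0, 0, 0.367], 0.005],
  [[-0.0289, 0.0478, 0], [0, 0, 0.489], 0.005],
  [[-0.0395, 0.0571, 0], [0, 0, 0.611], 0.005],
])

```text
t: 41.25
eef_pos: [0.6311, 0.2563, 0.1519]
orientation: [[0.827, 0.562, 0.005], [0.562, -0.827, 0.003], [0.005, 0.001, -1.0]]
contact_force: [6.4, 2.4, 0.7]
gripper_width: 0.0194
grip_force: 30.0
```

```bash
python3 - <<'E'
from h import *
s=st(); print(s['joint_positions'])
piv=vw(-.09,.085); p=np.array(s['eef_pos']); d=p[:2]-piv; print(np.linalg.norm(d),np.degrees(np.arctan2(d[1],d[0])-YAW))
for th in(16,8,0,-1.5):
    a=YAW+np.radians(th); q=piv+.1158*np.array([np.cos(a),np.sin(a)]); go(q[0],q[1],p[2],-80+th)
E
```

```text
41.25 [0.6311 0.2563 0.1519] [[0.827, 0.562, 0.005], [0.562, -0.827, 0.003], [0.005, 0.001, -1.0]] 0.019367899169434533 29.995451322756708 [6.4 2.4 0.7]
[-43.24307233  33.16240536  24.4256175   84.67946625 -14.4918112
  64.96380556 -72.07457608]
0.116840051336905 25.334797093364834
row [-0.0077, 0.0173, -0.0] [0.0002, -0.0055, 0.1428]
row [-0.0156, 0.0314, -0.0001] [-0.0002, -0.0055, 0.2825]
row [-0.0254, 0.0443, -0.0001] [-0.0006, -0.0055, 0.4221]
row [-0.0274, 0.0465, -0.0001] [-0.0007, -0.0055, 0.4483]
```

>>> play_rows([
  [[-0.0077, 0.0173, 0], [0, 0, 0.143], 0.005],
  [[-0.0156, 0.0314, 0], [0, 0, 0.282], 0.005],
  [[-0.0254, 0.0443, 0], [0, 0, 0.422], 0.005],
  [[-0.0274, 0.0465, 0], [0, 0, 0.44], 0.005],
  [[-0.0274, 0.0465, 0], [0, 0, 0.44], 0.005],
])

```text
t: 41.75
eef_pos: [0.6355, 0.2052, 0.152]
orientation: [[0.987, 0.161, 0.008], [0.161, -0.987, 0.006], [0.009, -0.004, -1.0]]
contact_force: [15.7, 11.1, -5.9]
gripper_width: 0.019
grip_force: 30.0
```

>>> play_rows([
  [[0, 0, 0], [0, 0, 0], 0.005],
  [[0, 0, 0], [0, 0, 0], 0.005],
])

```text
t: 41.95
eef_pos: [0.6355, 0.2052, 0.152]
orientation: [[0.987, 0.162, 0.008], [0.162, -0.987, 0.005], [0.009, -0.004, -1.0]]
contact_force: [14.0, 11.2, -4.6]
gripper_width: 0.019
grip_force: 30.0
```

>>> play_rows([
  [[0, 0, 0], [0, 0, 0], 0.045],
  [[0, 0, 0], [0, 0, 0], 0.045],
  [[0, 0, -0.03], [0, 0, 0], 0.045],
  [[0, 0, -0.06], [0, 0, 0], 0.045],
  [[0, 0, -0.06], [0, 0, 0], 0.045],
])

```text
t: 42.45
eef_pos: [0.6345, 0.2012, 0.2149]
orientation: [[0.987, 0.159, 0.005], [0.159, -0.987, 0.002], [0.006, -0.001, -1.0]]
contact_force: [1.1, -0.0, 0.0]
gripper_width: 0.0439
grip_force: 0.0
```

>>> play_rows([
  [[0, 0, 0], [0, 0, -0.7], 0.045],
  [[0, 0, 0], [0, 0, -0.7], 0.045],
  [[0, 0, 0], [0, 0, -0.7], 0.045],
  [[0, 0, 0], [0, 0, -0.7], 0.045],
  [[0, 0, 0], [0, 0, -0.7], 0.045],
])

```text
t: 42.95
eef_pos: [0.6326, 0.201, 0.2099]
orientation: [[0.648, 0.762, -0.001], [0.762, -0.648, -0.0], [-0.001, -0.0, -1.0]]
contact_force: [-0.0, -1.0, -0.2]
gripper_width: 0.0448
grip_force: 0.0
```

```bash
python3 - <<'E'
from h import *
s=st();go(.452,.2055,.205,-7.16)
p=get_image('wrist')
for n,z in dict(bar_handle=.096,catch_knob=.097,lid_knob=.079).items():
    for r in finder.landmark_of(n,p)[:1]: print(n,r['score'],r['at'],wv(*atz(p,r['at'],z)[:2]))
E
```

```text
42.95 [0.6326 0.201  0.2099] [[0.648, 0.762, -0.001], [0.762, -0.648, -0.0], [-0.001, -0.0, -1.0]] 0.04483378250843783 0.0 [-0.  -1.  -0.2]
row [-0.1136, -0.1405, 0.0051] [-0.0008, 0.0009, -0.5799]
bar_handle 0.8 [252.8, 316.4] [0.02507868 0.08527676]
lid_knob 0.8 [348.6, 354.9] [0.00475875 0.0018545 ]
```

Bar handle at flask (25.1, 85.3) mm, which is home. Going to the catch.

>>> play_rows([
  [[-0.1136, -0.1405, 0.005], [0, 0, -0.58], 0.045],
  [[-0.1136, -0.1405, 0.005], [0, 0, -0.58], 0.045],
  [[-0.1136, -0.1405, 0.005], [0, 0, -0.58], 0.045],
  [[-0.1136, -0.1405, 0.005], [0, 0, -0.58], 0.045],
  [[-0.1136, -0.1405, 0.005], [0, 0, -0.58], 0.045],
])

```text
t: 43.65
eef_pos: [0.4488, 0.2075, 0.2053]
orientation: [[0.126, 0.992, -0.002], [0.992, -0.126, 0.001], [0.001, -0.002, -1.0]]
contact_force: [0.2, -0.2, 0.7]
gripper_width: 0.045
grip_force: 0.0
```

```bash
python3 - <<'E'
from h import *
p=get_image('wrist')
for r in finder.landmark_of('catch_knob',p)[:2]: print(r['score'],r['at'],atz(p,r['at'],.097))
s=st();go(.452,.2055,.15,-7.16)
E
```

```text
0.97 [260.8, 329.6] [0.45565188 0.20787029 0.097     ]
43.75 [0.4523 0.2071 0.2059] [[0.133, 0.991, 0.001], [0.991, -0.133, 0.001], [0.001, 0.0, -1.0]] 0.045080700718192125 0.0 [-0.1  0.6  0.4]
row [-0.0017, -0.0001, 0.0559] [0.0005, -0.001, -0.0081]
```

>>> play_rows([
  [[-0.0005, 0, 0.03], [0, 0, 0], 0.045],
  [[-0.0005, 0, 0.055], [0, 0, 0], 0.045],
  [[-0.0005, 0, 0.055], [0, 0, 0], 0.045],
  [[-0.0005, 0, 0.055], [0, 0, 0], 0.02],
  [[-0.0005, 0, 0.055], [0, 0, 0], 0.005],
])

```text
t: 44.25
eef_pos: [0.4534, 0.2067, 0.1517]
orientation: [[0.132, 0.991, 0.002], [0.991, -0.132, 0.001], [0.001, 0.001, -1.0]]
contact_force: [0.4, 0.6, 0.1]
gripper_width: 0.0352
grip_force: 0.0
```

>>> play_rows([
  [[0, 0, 0], [0, 0, 0], 0.005],
  [[0, 0, 0], [0, 0, 0], 0.005],
  [[0, 0, 0], [0, 0, 0], 0.005],
  [[0, 0, 0], [0, 0, 0], 0.005],
])

```text
t: 44.65
eef_pos: [0.4531, 0.2066, 0.1513]
orientation: [[0.13, 0.991, 0.002], [0.991, -0.13, 0.001], [0.001, 0.002, -1.0]]
contact_force: [3.0, 0.1, 4.1]
gripper_width: 0.0172
grip_force: 30.0
```

>>> play_rows([
  [[0, 0.01, 0], [0, 0, 0], 0.005],
  [[0, 0.02, 0], [0, 0, 0], 0.005],
  [[0, 0.028, 0], [0, 0, 0], 0.005],
  [[0, 0.031, 0], [0, 0, 0], 0.005],
  [[0, 0.031, 0], [0, 0, 0], 0.005],
])

```text
t: 45.15
eef_pos: [0.4832, 0.2028, 0.1512]
orientation: [[0.13, 0.991, -0.001], [0.991, -0.13, 0.001], [0.001, -0.001, -1.0]]
contact_force: [-3.0, -0.3, 10.1]
gripper_width: 0.0171
grip_force: 30.0
```

>>> play_rows([
  [[0, 0.002, 0], [0, 0, 0], 0.005],
  [[0, 0.002, 0], [0, 0, 0], 0.005],
])

```text
t: 45.35
eef_pos: [0.4837, 0.2028, 0.1511]
orientation: [[0.129, 0.992, -0.004], [0.992, -0.129, 0.001], [0.0, -0.004, -1.0]]
contact_force: [-10.7, -0.4, 15.8]
gripper_width: 0.0167
grip_force: 30.0
```

>>> play_rows([
  [[0, 0.001, 0], [0, 0, 0], 0.045],
  [[0, 0, 0], [0, 0, 0], 0.045],
  [[0, 0, -0.03], [0, 0, 0], 0.045],
  [[0, 0, -0.08], [0, 0, 0], 0.045],
  [[0, 0, -0.13], [0, 0, 0], 0.045],
])

```text
t: 45.85
eef_pos: [0.4844, 0.2017, 0.2815]
orientation: [[0.13, 0.991, -0.002], [0.991, -0.13, -0.001], [-0.001, -0.002, -1.0]]
contact_force: [2.1, 1.3, -0.4]
gripper_width: 0.0435
grip_force: 0.0
```

>>> play_rows([
  [[-0.05, -0.02, -0.02], [0, 0, 0], 0.045],
  [[-0.05, -0.02, -0.02], [0, 0, 0], 0.045],
  [[-0.05, -0.02, -0.02], [0, 0, 0], 0.045],
])

```text
t: 46.15
eef_pos: [0.4586, 0.1541, 0.3012]
orientation: [[0.132, 0.991, 0.001], [0.991, -0.132, 0.001], [0.002, 0.001, -1.0]]
contact_force: [-0.4, 0.8, 0.2]
gripper_width: 0.0449
grip_force: 0.0
```

```bash
python3 - <<'E'
from h import *
st(); p=get_image('wrist')
for n,z in dict(bar_handle=.096,bar_pivot=.096,catch_knob=.097,lid_knob=.079).items():
    for r in finder.landmark_of(n,p)[:1]: print(n,r['score'],wv(*atz(p,r['at'],z)[:2]))
q=get_image('scene'); b=q['image'][150:270,190:370,::-1]
cv2.imwrite('pics/c14.png',np.hstack([cv2.resize(p['image'][:,:,::-1],(400,300)),cv2.resize(b,(400,300),interpolation=cv2.INTER_CUBIC)]))
E
```

```text
46.15 [0.4586 0.1541 0.3012] [[0.132, 0.991, 0.001], [0.991, -0.132, 0.001], [0.002, 0.001, -1.0]] 0.044874217641151994 0.0 [-0.4  0.8  0.2]
bar_handle 0.84 [0.02587746 0.08258652]
bar_pivot 0.7 [-0.08836482  0.08586838]
catch_knob 0.84 [-0.12256017  0.06351981]
lid_knob 0.74 [0.0044672  0.00296076]
```

View pics/c14.png

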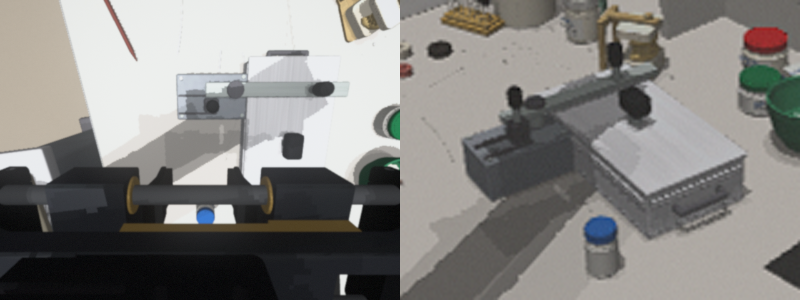

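The lid is seated, the bar lies across it at home, and the catch knob stands beside the bar's tail at home. The robot is clear of everything.

```bash
python3 -c "
from h import *
print(bot.sign_off())"
```

```text
the job is handed in; nothing more can be done
None
```

I handed the job in at about 46 s: all three casts lie in the flask, the lid is seated, and the bar and catch are home by the last camera and contact checks. `bot.sign_off()` gave no verdict, and I left the jar, the dropper bottle and both turquoise look-alikes alone.

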